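# Unplug the blister sealer's heaters, fit its sealing inserts and a new film roll

### The job

Set up the blister sealer's bench for a new run. First make it dead: pull every heater plug that is still fitted straight up out of the socket strip and put them all in the open steel tray. Only then seat every aluminium insert flat at the bottom of a pocket of the plywood nest, one to a pocket with its narrow nose in the pocket's narrow end, and mount the film roll upright and fully down on the spindle; leave the lure bin, the carton and the antler where they are.

Things in the scene. Friction and masses are not known exactly. Their poses are not given: they have to be found in the camera images.
- strip: Fixed grey socket strip, 60 (x) x 200 (y) x 45 mm high, with three rectangular sockets in its top, 65 mm apart along its y. Origin: centre of its underside; z up.
- tray: Fixed open steel tray, 130 (x) x 180 (y) mm, 25 mm high, walls and floor 4 mm thick. Origin: centre of its underside; z up.
- nest: Fixed plywood nest in a grey frame, together 162 (x) x 272 (y) mm and 22 mm high (frame 25 mm), with three pockets side by side along its y, 80 mm apart, each edged in red. Origin: centre of its underside; z up.
- spindle: Fixed spindle: steel disc 90 mm across and 12 mm thick with an upright post 20 mm in diameter, 76 mm tall above the disc, its top 12 mm tapered. Origin: centre of the disc's underside; z up.
- spindle_seat (a point): Centre of the top face of the spindle's disc, 12 mm above the table, where the underside of the mounted roll comes to rest.
- roll: Loose roll of film, 250 g, standing on end: white film 80 mm in diameter from 2 to 60 mm up, on a brown cardboard core 42 mm in outer and 30 mm in inner diameter that runs right through and stands out bare at the top, from 60 to 92 mm up. Origin: on its axis, at the underside; z: along the axis, towards the bare end of the core.
- lure_bin: Bystander: clear open bin of lures, 110 x 150 x 60 mm. Origin: centre of its underside.
- carton: Bystander: cardboard carton, 100 x 140 x 80 mm. Origin: centre of its underside.
- antler: Bystander: antler on a wooden block 70 x 160 x 30 mm. Origin: centre of the block's underside.
- socket0 (a point): In the socket strip: where the foot centre of plug0 is when fully plugged in, 7 mm above the strip's underside; axes as the strip's. The strip's top is 38 mm above it. A sprung ball in the socket's +y wall holds a plug by its groove: it takes about 12 N to pull it up.
- pocket0 (a point): In the nest: centre of a pocket's floor, 14 mm below the nest's top face. x: along the pocket towards its narrow end. The pocket is 105 mm long in x and 51 mm wide, but only 31 mm wide from x = +22.5 mm on.
- plug0: Loose black plug, 90 g, 76 mm tall, which starts in socket0 or is absent. Blade 24 (x) x 30 (y) mm, 38 mm long with a groove near the foot; collar 34 x 40 x 6 mm from 38 to 44 mm up; grip head 18 (x) x 36 (y) mm, from 44 to 76 mm up. Origin: centre of the blade's foot; z: from foot to head.
- insert0: Loose aluminium insert, 200 g, or absent (the three are alike): flat block 18 mm thick and 100 mm long in x, 46 mm wide from x = -50 to +20 mm and a nose 26 mm wide from +20 to +50 mm; its lowest 4 mm is 1.5 mm smaller all round. On top a grip rib, 60 (x) x 14 (y) mm, centred at x = -6 mm, from 18 to 48 mm up. Origin: centre of the 100 mm length at the underside; x: towards the nose, z up.
- socket1 (a point): In the socket strip: where the foot centre of plug1 is when fully plugged in, 7 mm above the strip's underside; axes as the strip's. The strip's top is 38 mm above it. A sprung ball in the socket's +y wall holds a plug by its groove: it takes about 12 N to pull it up.
- pocket1 (a point): In the nest: centre of a pocket's floor, 14 mm below the nest's top face. x: along the pocket towards its narrow end. The pocket is 105 mm long in x and 51 mm wide, but only 31 mm wide from x = +22.5 mm on.
- plug1: Loose black plug, 90 g, 76 mm tall, which starts in socket1 or is absent. Blade 24 (x) x 30 (y) mm, 38 mm long with a groove near the foot; collar 34 x 40 x 6 mm from 38 to 44 mm up; grip head 18 (x) x 36 (y) mm, from 44 to 76 mm up. Origin: centre of the blade's foot; z: from foot to head.
- insert1: Loose aluminium insert, 200 g, or absent (the three are alike): flat block 18 mm thick and 100 mm long in x, 46 mm wide from x = -50 to +20 mm and a nose 26 mm wide from +20 to +50 mm; its lowest 4 mm is 1.5 mm smaller all round. On top a grip rib, 60 (x) x 14 (y) mm, centred at x = -6 mm, from 18 to 48 mm up. Origin: centre of the 100 mm length at the underside; x: towards the nose, z up.
- socket2 (a point): In the socket strip: where the foot centre of plug2 is when fully plugged in, 7 mm above the strip's underside; axes as the strip's. The strip's top is 38 mm above it. A sprung ball in the socket's +y wall holds a plug by its groove: it takes about 12 N to pull it up.
- pocket2 (a point): In the nest: centre of a pocket's floor, 14 mm below the nest's top face. x: along the pocket towards its narrow end. The pocket is 105 mm long in x and 51 mm wide, but only 31 mm wide from x = +22.5 mm on.
- plug2: Loose black plug, 90 g, 76 mm tall, which starts in socket2 or is absent. Blade 24 (x) x 30 (y) mm, 38 mm long with a groove near the foot; collar 34 x 40 x 6 mm from 38 to 44 mm up; grip head 18 (x) x 36 (y) mm, from 44 to 76 mm up. Origin: centre of the blade's foot; z: from foot to head.
- insert2: Loose aluminium insert, 200 g, or absent (the three are alike): flat block 18 mm thick and 100 mm long in x, 46 mm wide from x = -50 to +20 mm and a nose 26 mm wide from +20 to +50 mm; its lowest 4 mm is 1.5 mm smaller all round. On top a grip rib, 60 (x) x 14 (y) mm, centred at x = -6 mm, from 18 to 48 mm up. Origin: centre of the 100 mm length at the underside; x: towards the nose, z up.
Mind the look-alikes: they are no part of the job. Leave any green or red look-alike of the roll alone.

How it is judged (in metres and radians):
On the way:
1. every plug is out of its socket and in the tray, before any insert is seated or the roll mounted (x of plug0 in the frame of tray between -0.063 and 0.063 m and y of plug0 in the frame of tray between -0.088 and 0.088 m and z of each of plug0, plug1, plug2 in the frame of tray below 0.06 m and x of plug1 in the frame of tray between -0.063 and 0.063 m and y of plug1 in the frame of tray between -0.088 and 0.088 m and x of plug2 in the frame of tray between -0.063 and 0.063 m and y of plug2 in the frame of tray between -0.088 and 0.088 m), for 0.2 s.
At the end, for the whole second after the job is handed in: Plugs in the tray, feet inside its walls; each insert in a pocket within 4.5 mm of centre, 2.5 mm of the bottom, 0.05 rad of flat, 0.1 rad of square; roll on the spindle within 8 mm of its axis, 3 mm of fully down and 0.06 rad of upright; all at rest (all of step 1 and ((horizontal distance between insert0 and pocket0 below 0.0045 m and z of insert0 in the frame of pocket0 between -0.0025 and 0.0025 m and angle between insert0's own z axis and vertical below 0.05 rad and angle between the x axis of insert0 and the x axis of pocket0, either way round below 0.1 rad) or (horizontal distance between insert0 and pocket1 below 0.0045 m and z of insert0 in the frame of pocket1 between -0.0025 and 0.0025 m and angle between insert0's own z axis and vertical below 0.05 rad and angle between the x axis of insert0 and the x axis of pocket1, either way round below 0.1 rad) or (horizontal distance between insert0 and pocket2 below 0.0045 m and z of insert0 in the frame of pocket2 between -0.0025 and 0.0025 m and angle between insert0's own z axis and vertical below 0.05 rad and angle between the x axis of insert0 and the x axis of pocket2, either way round below 0.1 rad)) and ((horizontal distance between insert1 and pocket0 below 0.0045 m and z of insert1 in the frame of pocket0 between -0.0025 and 0.0025 m and angle between insert1's own z axis and vertical below 0.05 rad and angle between the x axis of insert1 and the x axis of pocket0, either way round below 0.1 rad) or (horizontal distance between insert1 and pocket1 below 0.0045 m and z of insert1 in the frame of pocket1 between -0.0025 and 0.0025 m and angle between insert1's own z axis and vertical below 0.05 rad and angle between the x axis of insert1 and the x axis of pocket1, either way round below 0.1 rad) or (horizontal distance between insert1 and pocket2 below 0.0045 m and z of insert1 in the frame of pocket2 between -0.0025 and 0.0025 m and angle between insert1's own z axis and vertical below 0.05 rad and angle between the x axis of insert1 and the x axis of pocket2, either way round below 0.1 rad)) and ((horizontal distance between insert2 and pocket0 below 0.0045 m and z of insert2 in the frame of pocket0 between -0.0025 and 0.0025 m and angle between insert2's own z axis and vertical below 0.05 rad and angle between the x axis of insert2 and the x axis of pocket0, either way round below 0.1 rad) or (horizontal distance between insert2 and pocket1 below 0.0045 m and z of insert2 in the frame of pocket1 between -0.0025 and 0.0025 m and angle between insert2's own z axis and vertical below 0.05 rad and angle between the x axis of insert2 and the x axis of pocket1, either way round below 0.1 rad) or (horizontal distance between insert2 and pocket2 below 0.0045 m and z of insert2 in the frame of pocket2 between -0.0025 and 0.0025 m and angle between insert2's own z axis and vertical below 0.05 rad and angle between the x axis of insert2 and the x axis of pocket2, either way round below 0.1 rad)) and horizontal distance between roll and spindle_seat below 0.008 m and z of roll in the frame of spindle_seat between -0.003 and 0.003 m and angle between roll's own z axis and vertical below 0.06 rad and linear speed of each of plug0, plug1, plug2, insert0, insert1, insert2, roll below 0.02 m/s); the robot touches nothing.
It fails at once if an insert is seated or the roll mounted while a plug is still in its socket ((distance between plug0 and socket0 below 0.012 m or distance between plug1 and socket1 below 0.012 m or distance between plug2 and socket2 below 0.012 m) and (((horizontal distance between insert0 and pocket0 below 0.0045 m and z of insert0 in the frame of pocket0 below 0.0025 m) or (horizontal distance between insert0 and pocket1 below 0.0045 m and z of insert0 in the frame of pocket1 below 0.0025 m) or (horizontal distance between insert0 and pocket2 below 0.0045 m and z of insert0 in the frame of pocket2 below 0.0025 m)) or ((horizontal distance between insert1 and pocket0 below 0.0045 m and z of insert1 in the frame of pocket0 below 0.0025 m) or (horizontal distance between insert1 and pocket1 below 0.0045 m and z of insert1 in the frame of pocket1 below 0.0025 m) or (horizontal distance between insert1 and pocket2 below 0.0045 m and z of insert1 in the frame of pocket2 below 0.0025 m)) or ((horizontal distance between insert2 and pocket0 below 0.0045 m and z of insert2 in the frame of pocket0 below 0.0025 m) or (horizontal distance between insert2 and pocket1 below 0.0045 m and z of insert2 in the frame of pocket1 below 0.0025 m) or (horizontal distance between insert2 and pocket2 below 0.0045 m and z of insert2 in the frame of pocket2 below 0.0025 m)) or (horizontal distance between roll and spindle_seat below 0.008 m and z of roll in the frame of spindle_seat between -0.003 and 0.003 m and angle between roll's own z axis and vertical below 0.06 rad))).
It fails at once if a bystander (lure bin, carton, antler) is shifted by more than 40 mm (distance of any of lure_bin, carton, antler from where it was at the start of the episode above 0.04 m).
Of plug0, plug1, plug2 only 2 to 3 are there at a start; the rules pass over those that are not, and their reading is None.
Of insert0, insert1, insert2 only 2 to 3 are there at a start; the rules pass over those that are not, and their reading is None.
At some moment in a run one of insert0, insert1, insert2, roll may be knocked a few centimetres aside while the robot is not near it.
Once in a run the grip may slacken for a moment while it holds something.
It also fails if it takes over 210 s, if anything falls off the work surface, if the arm or the gripper's body presses on something with over 40 N, if the wrist force passes 120 N, or if a joint passes its speed limit or range.

### The arm

A 6-joint arm with a two-finger parallel gripper is mounted at the origin on the work surface. World frame = base frame: x ahead of the robot, y to its left, z up, the work surface at z = 0. Lengths are in m, angles in degrees, forces in N, time in s.
With the tool pointing down it reaches from about 0.35 to 0.8 m from the base axis. Payload 7.3 kg.
Tool frame: the origin (TCP) lies midway between the tips of the shut fingers; the grasp point (between the pads) lies manip.grip_point_offset behind it (manip.grip_point_offset is the distance from the TCP to the grasp point, in m); z points along the fingers, y is the line along which they close (so a half turn about z gives the same grasp; the last joint's range is limited). The gripper opens to 85 mm and grips with 20 to 120 N. Pads are 22 mm wide; open, the fingers measure 114 mm over their backs; the gripper's body (76 mm by 85 mm) begins 54 mm behind the grasp point. The pads swing forward as they close: fully open they stand 13 mm farther back than shut.
Start: joints at [60.332, 19.595, 87.324, -0, 73.075, -8.365], TCP at [0.191, 0.489, 0.231] pointing down, gripper open.
Joint ranges: [-145.02, 145.02], [-44.19, 115.74], [2.07, 154.8], [-57.11, 237.11], [16.16, 152.29], [-177.93, 177.93]. Speed limits (degrees/s): [147.25, 147.25, 180, 180, 180, 180].

### API

Orientations are given as a 3x3 rotation matrix whose columns are the frame's x, y, z axes.
In Python, from cell import sense, vision, job, manip gives the robot as it stands. The module is installed in compiled form; this text tells all that it offers.
- The arm moves only by the tool drive_tool, never from a script. Its argument "moves" is a list of rows, each an object of numbers: "tx", "ty", "tz": the shift along the world's x, y, z in mm; "wx", "wy", "wz": the turn, a rotation vector about the world's x, y, z in degrees; "claw": the opening, from 0 (shut) to 1 (fully open). In form: [{"tx": .., "ty": .., "tz": .., "wx": .., "wy": .., "wz": .., "claw": ..}, ...]. A call has 1 to 5 rows; each row is the pose to reach, as a shift and turn from the pose commanded when the call began; what a row does not reach only later rows make up. A row lasts 1/12 s, in which the tool goes at most 41.7 mm and 7.16 degrees, less where a joint would pass 70% of its speed; a pose out of reach is approached as far as the arm can. A call with a gripper value outside its range is refused whole. The fingers move at their own pace and stop on an object; "grip_force" is the grip in N (left out, the last holds). Time passes only in rows, so rows that repeat a pose let the fingers close. It gives the time, the measured TCP pose, the force, the opening and the grip force at its end, in the units of the state.
- sense(): the state, without advancing time (a new reading comes with each control period).
- vision.grab_frame(name): name is "side" or "top" or "wrist"; returns the picture (480x640x3 uint8, red, green, blue); there is no depth.
- vision.calibration(name): a dict with "mtx" (3x3 intrinsics, pixels), "dist_coeffs" ([k1, k2, p1, p2, k3] as OpenCV has them; the pictures are not rectified), "cam_to_world" (4x4, takes a point from camera to world coordinates). Camera axes: x right, y down, z forward; pixel columns grow to the right and rows downward; lengths in m; the calibration is good to about 2 mm. A picture is of the moment at which its call begins: read the wrist's pose just before it. calibration takes no time and is no camera call; for the wrist camera it gives the pose at the moment of the call.
- job.finish_job(): hands the job in; it is judged then, once.
The state is a dict: "time": time; "joint_positions": joint angles; "joint_velocities": joint speeds; "joint_torque": joint torques, N m; "tool_pos": TCP position; "tcp_rot": TCP orientation; "force": force on the tool from outside, world axes, zero at the start; "ft_torque": the same for the moment, N m; "finger_gap": finger opening in m; "finger_force": force on a finger pad.
Only numpy, scipy, OpenCV 4.12 (cv2) and the standard library are available. Lean on these libraries where they do the work, as an engineer would, in place of code of your own. Each camera call takes 0.05 s, during which the arm holds its last target. There are 200 camera calls.

## Working session

There is one attempt and no reset: what is moved stays moved. The work goes in short steps, Python scripts to look and compute and a tool call to move; the robot and the scene stay as the last step left them, time stands still between calls to the robot, and variables do not carry over. Pictures are saved under pics/ and viewed, at most 17 in all, crops included, and the job is handed in when it is done.

Besides the shell and the picture viewer there is one more tool, called after "Emit:" by a JSON object that holds its "api" and its "payload", one argument or row to a line. drive_tool: Moves the arm, as the interface text tells. Its arguments: {"type":"object","properties":{"moves":{"type":"array","items":{"type":"object","properties":{"tx":{"type":"number"},"ty":{"type":"number"},"tz":{"type":"number"},"wx":{"type":"number"},"wy":{"type":"number"},"wz":{"type":"number"},"claw":{"type":"number"}}}},"grip_force":{"type":"number"}},"required":["moves"]}

```bash
mkdir -p pics
cat > h.py <<'E'
import numpy as np, cv2
from cell import sense, vision, job, manip
def grab(n, save=None):
    c=vision.calibration(n); im=vision.grab_frame(n)
    if save: cv2.imwrite('pics/'+save, im[:,:,::-1])
    return im,c
def ray(c,px):
    p=cv2.undistortPoints(np.array(px,float).reshape(-1,1,2),np.array(c['mtx']),np.array(c['dist_coeffs'])).reshape(-1,2)
    T=np.array(c['cam_to_world']); d=np.c_[p,np.ones(len(p))]@T[:3,:3].T
    return T[:3,3],d
def plane(c,px,z):
    o,d=ray(c,px); return o+d*((z-o[2])/d[:,2])[:,None]
def proj(c,P):
    T=np.linalg.inv(np.array(c['cam_to_world'])); r,_=cv2.Rodrigues(T[:3,:3])
    return cv2.projectPoints(np.array(P,float).reshape(-1,1,3),r,T[:3,3],np.array(c['mtx']),np.array(c['dist_coeffs']))[0].reshape(-1,2)
def tri(c1,p1,c2,p2):
    o1,d1=ray(c1,p1);o2,d2=ray(c2,p2);out=[]
    for a,b in zip(d1,d2):
        s=np.linalg.lstsq(np.c_[a,-b],o2-o1,rcond=None)[0]
        q1,q2=o1+a*s[0],o2+b*s[1]; out.append(np.r_[(q1+q2)/2,np.linalg.norm(q1-q2)])
    return np.array(out)
E
python3 - <<'E'
from h import *
np.set_printoptions(precision=3,suppress=True)
for n in ['top','side','wrist']:
    im,c=grab(n,n+'0.png'); print(n,c['mtx'],np.array(c['cam_to_world']))
print(sense()); print(manip.grip_point_offset)
E
```

```text
top [[471.3     0.    318.58 ]
 [  0.    471.3   242.556]
 [  0.      0.      1.   ]] [[ 0.02  -0.981  0.191  0.382]
 [-1.    -0.022 -0.01  -0.042]
 [ 0.014 -0.191 -0.981  1.108]
 [ 0.     0.     0.     1.   ]]
side [[461.094   0.    316.434]
 [  0.    461.094 237.883]
 [  0.      0.      1.   ]] [[-0.893 -0.357  0.275  0.321]
 [-0.45   0.706 -0.546  0.494]
 [ 0.001 -0.611 -0.791  0.819]
 [ 0.     0.     0.     1.   ]]
wrist [[400.558   0.    321.566]
 [  0.    400.558 249.526]
 [  0.      0.      1.   ]] [[ 0.364  0.896  0.254  0.126]
 [ 0.931 -0.349 -0.101  0.515]
 [-0.002  0.273 -0.962  0.373]
 [ 0.     0.     0.     1.   ]]
{'time': 0.15, 'joint_positions': array([60.335, 19.629, 87.362,  0.001, 73.074, -8.366]), 'joint_velocities': array([-0.059, -0.148, -0.091, -0.022,  0.079,  0.037]), 'joint_torque': array([  0.002, -43.391, -24.615,  -0.   ,   0.006,   0.   ]), 'tool_pos': array([0.191, 0.489, 0.231]), 'tcp_rot': array([[-0.932,  0.363, -0.001],
       [ 0.363,  0.932, -0.001],
       [ 0.   , -0.001, -1.   ]]), 'force': array([-0.607, -0.789, -0.152]), 'ft_torque': array([-0.041, -0.04 ,  0.013]), 'finger_force': 0.0, 'finger_gap': 0.08541696026179443}
0.0187
```

View pics/top0.png

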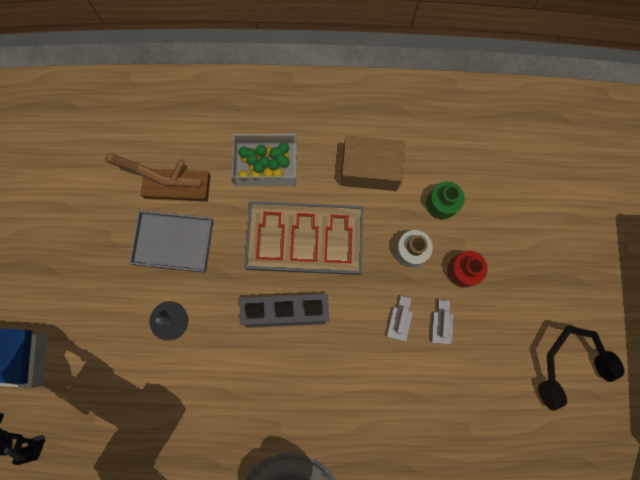

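View pics/side0.png

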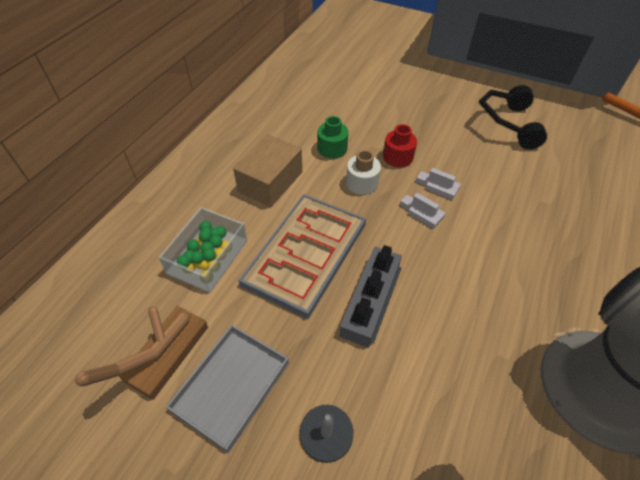

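The top view shows three black plugs in the strip at (255,310), (284,309) and (313,307). The nest is at (305,238), the tray at (172,241) and the spindle at (168,320). The white roll is at (415,247), and there are two inserts at (400,320) and (443,323). The side view agrees, with plug heads at (384,258), (373,283) and (362,313). Next I measure with masks in both views.

```bash
cat > m.py <<'E'
from h import *
np.set_printoptions(precision=4,suppress=True)
def comps(mask,amin,box=None):
    if box: 
        m=np.zeros_like(mask); x0,y0,x1,y1=box; m[y0:y1,x0:x1]=mask[y0:y1,x0:x1]; mask=m
    cs,_=cv2.findContours(mask,cv2.RETR_EXTERNAL,cv2.CHAIN_APPROX_NONE)
    return [c for c in cs if cv2.contourArea(c)>amin]
E
python3 - <<'E'
from m import *
for n in ['top','side']:
    im=cv2.imread('pics/%s0.png'%n); hsv=cv2.cvtColor(im,cv2.COLOR_BGR2HSV); H,S,V=cv2.split(hsv)
    c=vision.calibration(n)
    red=(((H<6)|(H>174))&(S>150)&(V>90)).astype(np.uint8)*255
    for k in comps(red,100):
        r=cv2.minAreaRect(k);print(n,'red',np.round(r[0]),np.round(r[1]),round(r[2]),'w',plane(c,[r[0]],.022)[0][:2])
    w=((S<45)&(V>140)).astype(np.uint8)*255
    for k in comps(w,60):
        r=cv2.minAreaRect(k);M=cv2.moments(k);ct=(M['m10']/M['m00'],M['m01']/M['m00'])
        print(n,'white',np.round(ct),np.round(r[1]),round(r[2]),cv2.contourArea(k),'w',plane(c,[ct],.018)[0][:2])
    b=(V<45).astype(np.uint8)*255
    for k in comps(b,60):
        r=cv2.minAreaRect(k);print(n,'blk',np.round(r[0]),np.round(r[1]),round(r[2]),'w',plane(c,[r[0]],.083)[0][:2])
    g=((S<70)&(V<140)&(V>45)).astype(np.uint8)*255
    for k in comps(g,300):
        r=cv2.minAreaRect(k);print(n,'grey',np.round(r[0]),np.round(r[1]),round(r[2]),'w',plane(c,[r[0]],.025)[0][:2])
t=cv2.imread('pics/top0.png')[190:350,125:485]; s=cv2.imread('pics/side0.png')[120:480,155:480]
cv2.imwrite('pics/topc.png',cv2.resize(t,None,fx=2.2,fy=2.2,interpolation=cv2.INTER_CUBIC))
cv2.imwrite('pics/sidec.png',cv2.resize(s,None,fx=1.65,fy=1.65,interpolation=cv2.INTER_CUBIC))
E
```

```text
top red [470. 268.] [34. 32.] 63 w [ 0.5419 -0.4118]
top red [338. 238.] [47. 26.] 90 w [ 0.6045 -0.0987]
top red [304. 237.] [26. 47.] 3 w [ 0.6064 -0.0196]
top red [271. 236.] [26. 47.] 4 w [0.608  0.0601]
top white [443. 330.] [31. 18.] 90 268.5 w [ 0.3955 -0.3443]
top white [402. 321.] [18. 42.] 13 366.0 w [ 0.4146 -0.2483]
top white [415. 247.] [33. 32.] 90 824.5 w [ 0.59  -0.282]
top blk [289. 476.] [ 5. 36.] 90 w [ 0.0871 -0.0012]
top blk [ 20. 448.] [45. 32.] 9 w [0.1127 0.5857]
top blk [ 12. 370.] [11. 21.] 39 w [0.2796 0.6187]
top blk [ 25. 356.] [ 9. 54.] 7 w [0.3112 0.5889]
top blk [572. 362.] [69. 87.] 63 w [ 0.3257 -0.6177]
top blk [165. 314.] [14.  8.] 14 w [0.4164 0.2782]
top blk [254. 310.] [14. 18.] 90 w [0.4303 0.0839]
top blk [284. 308.] [15. 17.] 90 w [0.435  0.0203]
top blk [312. 307.] [14. 17.] 90 w [ 0.4397 -0.0423]
top blk [430. 204.] [21.  8.] 69 w [ 0.6764 -0.3045]
top grey [292. 467.] [83. 24.] 0 w [ 0.091 -0.006]
top grey [ 23. 360.] [42. 53.] 5 w [0.2992 0.6291]
top grey [168. 320.] [37. 36.] 90 w [0.4037 0.2877]
top grey [284. 310.] [30. 89.] 87 w [0.43
[... 911 characters left out ...]
. 112.] [74. 46.] 45 w [ 0.2979 -0.6044]
side blk [529.  48.] [119.  52.] 13 w [ 0.339  -0.9121]
side grey [326. 433.] [56. 52.] 90 w [0.4019 0.2987]
side grey [596. 399.] [144.  83.] 60 w [0.0202 0.0401]
side grey [228. 384.] [ 78. 113.] 35 w [0.5895 0.3036]
side grey [620. 330.] [104.  38.] 90 w [-0.0039 -0.1147]
side grey [370. 296.] [38. 99.] 20 w [0.4359 0.0281]
side grey [203. 249.] [61. 85.] 36 w [0.7992 0.0812]
side grey [421. 210.] [45. 20.] 30 w [ 0.4202 -0.2318]
side grey [302. 252.] [ 80. 124.] 31 w [ 0.6082 -0.0065]
side grey [437. 183.] [41. 19.] 22 w [ 0.4144 -0.3294]
side grey [361. 182.] [33. 24.] 9 w [ 0.5766 -0.2523]
side grey [506.  48.] [ 96. 265.] 90 w [ 0.404  -0.9937]
```

View pics/topc.png

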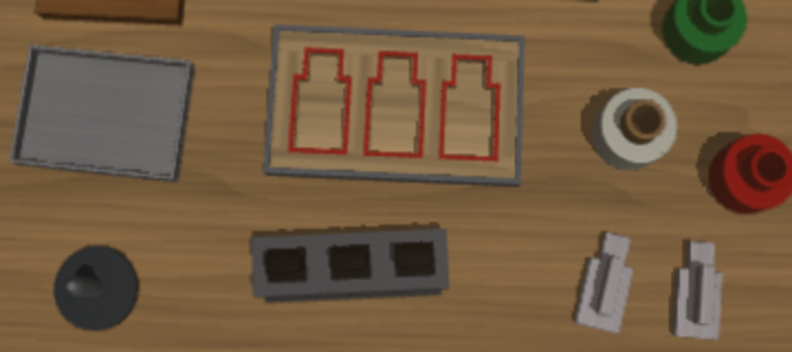

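Emit:
{"api": "drive_tool", "payload": {
  "moves": [
    {"tx":16,"ty":-30,"tz":15,"wz":-4},
    {"tx":32,"ty":-60,"tz":30,"wz":-9},
    {"tx":48,"ty":-90,"tz":45,"wz":-13},
    {"tx":64,"ty":-120,"tz":60,"wz":-18},
    {"tx":80,"ty":-150,"tz":70,"wz":-22,"claw":0.7}
  ]
}}

```text
invalid input at $.moves[0]: expected keys tx, ty, tz, wx, wy, wz, claw
```

Emit:
{"api": "drive_tool", "payload": {
  "moves": [
    {"tx":16,"ty":-31,"wz":-4},
    {"tx":32,"ty":-62,"wz":-9},
    {"tx":48,"ty":-93,"wz":-13},
    {"tx":64,"ty":-124,"wz":-18},
    {"tx":80,"ty":-155,"wz":-22}
  ]
}}

```text
invalid input at $.moves[0]: expected keys tx, ty, tz, wx, wy, wz, claw
```

Emit:
{"api": "drive_tool", "payload": {
  "moves": [
    {"tx":16,"ty":-31,"wz":-4},
    {"tx":32,"ty":-62,"wz":-8},
    {"tx":48,"ty":-93,"wz":-12},
    {"tx":64,"ty":-124,"wz":-16},
    {"tx":79,"ty":-154,"wz":-20.4}
  ]
}}

```text
invalid input at $.moves[0]: expected keys tx, ty, tz, wx, wy, wz, claw
```

Run:
```python
from m import *
im,c=grab('wrist','w1.png'); np.save('w1.npy',c,allow_pickle=True)
print(sense()['tool_pos'],sense()['tcp_rot'],c['cam_to_world'])
```

```text
[0.1906 0.4889 0.2309] [[-0.9317  0.3633 -0.0004]
 [ 0.3633  0.9317 -0.0008]
 [ 0.0001 -0.0009 -1.    ]] [[ 0.3638  0.8962  0.2538  0.1265]
 [ 0.9315 -0.3495 -0.101   0.5155]
 [-0.0018  0.2731 -0.962   0.3726]
 [ 0.      0.      0.      1.    ]]
```

View pics/w1.png

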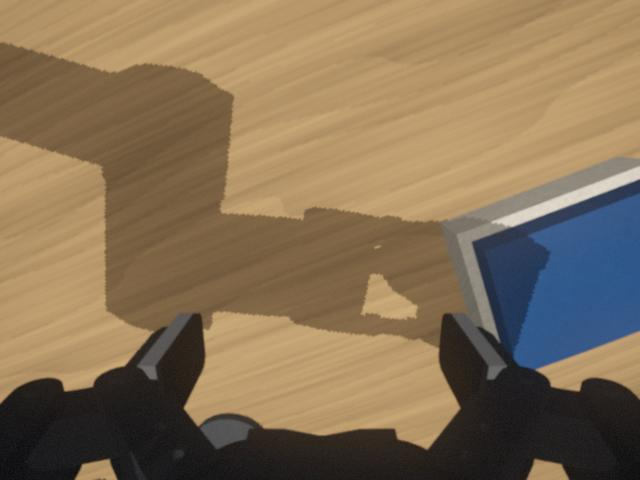

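That picture shows only the table, the start tray, the gripper fingers at (180,340) and (470,340), and the arm's shadow. The moves were refused because every row needs all the keys.

Emit:
{"api": "drive_tool", "payload": {
  "moves": [
    {"tx":16,"ty":-34,"tz":15,"wx":0,"wy":0,"wz":-4,"claw":0.7},
    {"tx":32,"ty":-68,"tz":30,"wx":0,"wy":0,"wz":-9,"claw":0.7},
    {"tx":48,"ty":-102,"tz":40,"wx":0,"wy":0,"wz":-13,"claw":0.7},
    {"tx":64,"ty":-136,"tz":55,"wx":0,"wy":0,"wz":-18,"claw":0.7},
    {"tx":80,"ty":-170,"tz":70,"wx":0,"wy":0,"wz":-22,"claw":0.7}
  ]
}}

```text
time: 0.62
tool_pos: [0.2707, 0.3174, 0.3016]
tcp_rot: [[-0.725, 0.688, -0.0], [0.688, 0.725, -0.001], [-0.0, -0.001, -1.0]]
force: [1.2, -0.5, -0.5]
finger_gap: 0.0598
finger_force: 0.0
```

Emit:
{"api": "drive_tool", "payload": {
  "moves": [
    {"tx":16,"ty":-34,"tz":0,"wx":0,"wy":0,"wz":-4,"claw":0.7},
    {"tx":32,"ty":-68,"tz":0,"wx":0,"wy":0,"wz":-9,"claw":0.7},
    {"tx":48,"ty":-102,"tz":0,"wx":0,"wy":0,"wz":-13,"claw":0.7},
    {"tx":64,"ty":-136,"tz":0,"wx":0,"wy":0,"wz":-18,"claw":0.7},
    {"tx":80,"ty":-172,"tz":0,"wx":0,"wy":0,"wz":-22,"claw":0.7}
  ]
}}

```text
time: 1.03
tool_pos: [0.3509, 0.1456, 0.3015]
tcp_rot: [[-0.414, 0.91, 0.001], [0.91, 0.414, 0.0], [0.0, 0.001, -1.0]]
force: [0.7, 0.6, -0.1]
finger_gap: 0.0593
finger_force: 0.0
```

Emit:
{"api": "drive_tool", "payload": {
  "moves": [
    {"tx":16,"ty":-36,"tz":0,"wx":0,"wy":0,"wz":-4,"claw":0.7},
    {"tx":32,"ty":-72,"tz":0,"wx":0,"wy":0,"wz":-9,"claw":0.7},
    {"tx":48,"ty":-108,"tz":0,"wx":0,"wy":0,"wz":-13,"claw":0.7},
    {"tx":64,"ty":-144,"tz":0,"wx":0,"wy":0,"wz":-17,"claw":0.7},
    {"tx":79,"ty":-177,"tz":0,"wx":0,"wy":0,"wz":-20.4,"claw":0.7}
  ]
}}

```text
time: 1.45
tool_pos: [0.43, -0.0321, 0.3013]
tcp_rot: [[-0.071, 0.998, 0.0], [0.998, 0.071, -0.0], [-0.0, 0.0, -1.0]]
force: [0.6, 0.6, -0.1]
finger_gap: 0.06
finger_force: 0.0
```

Run:
```python
from m import *
im,c=grab('wrist','w1.png'); np.save('w1.npy',c,allow_pickle=True)
print(sense()['tool_pos'],sense()['tcp_rot'],c['cam_to_world'])
```

```text
[ 0.4326 -0.037   0.3009] [[-0.0645  0.9979  0.0013]
 [ 0.9979  0.0645 -0.0037]
 [-0.0038  0.0011 -1.    ]] [[ 0.9975  0.0673  0.0197  0.4254]
 [ 0.0701 -0.9595 -0.273   0.0382]
 [ 0.0005  0.2737 -0.9618  0.4432]
 [ 0.      0.      0.      1.    ]]
```

View pics/w1.png

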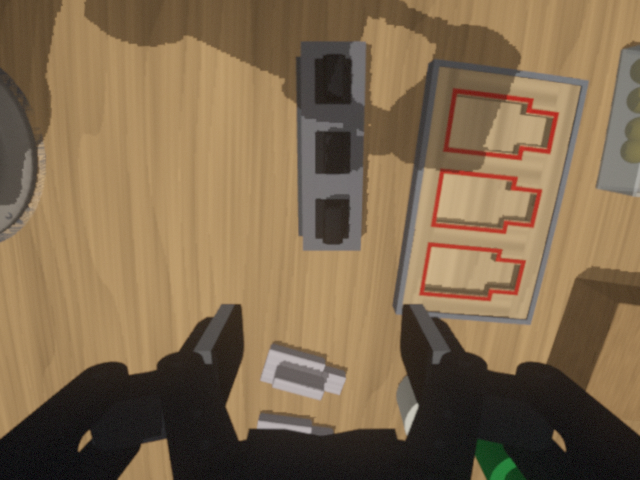

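All three sockets hold plugs, at wrist pixels (333,78), (333,152) and (333,220). The nest pockets appear at (500,125), (487,202) and (472,272), with an insert at (303,370).

Run:
```python
from m import *
c=np.load('w1.npy',allow_pickle=True).item(); im=cv2.imread('pics/w1.png');g=cv2.cvtColor(im,cv2.COLOR_BGR2GRAY);S=cv2.cvtColor(im,cv2.COLOR_BGR2HSV)[:,:,1]
ct=vision.calibration('top');cs=vision.calibration('side')
ks=comps(((g<42)*255).astype(np.uint8),200,(295,40,375,250)); W=[]
for k in ks:
    r=cv2.boundingRect(k); mr=cv2.minAreaRect(k); W.append(mr[0]); print(r,mr, plane(c,[mr[0]],.051),plane(c,[[r[0],r[1]],[r[0]+r[2],r[1]+r[3]]],.051)[:,:2].ravel())
# order W: from bottom (low y) up
print(tri(c,W,ct,[(312.5,307.5),(284,308.5),(254.5,310)][:len(W)]))
ks=comps(((S<70)*255).astype(np.uint8),1000,(285,30,385,260))
for k in ks:
    b=cv2.boxPoints(cv2.minAreaRect(k)); P=plane(c,b,.045); print('strip',cv2.minAreaRect(k),P.round(4),P.mean(0), np.linalg.norm(np.diff(P,axis=0),axis=1))
b=cv2.boxPoints(cv2.minAreaRect(ks[0])) if ks else 0
# tray in top view
im=cv2.imread('pics/top0.png');S=cv2.cvtColor(im,cv2.COLOR_BGR2HSV)[:,:,1]
k=max(comps(((S<70)*255).astype(np.uint8),300,(120,200,225,280)),key=cv2.contourArea)
b=cv2.boxPoints(cv2.minAreaRect(k));P=plane(ct,b,.025);print('tray',P,P.mean(0),np.linalg.norm(np.diff(P,axis=0),axis=1))
# tray height check with side cam rect
im=cv2.imread('pics/side0.png');S=cv2.cvtColor(im,cv2.COLOR_BGR2HSV)[:,:,1]
k=max(comps(((S<70)*255).astype(np.uint8),300,(160,320,295,455)),key=cv2.contourArea)
h=cv2.approxPolyDP(k,6,True).reshape(-1,2);print(h,plane(cs,h,.025)[:,:2])
```

```text
(323, 132, 27, 41) ((336.0, 152.0), (40.0, 26.0), 90.0) [[0.4404 0.0245 0.051 ]] [0.4266 0.0421 0.4554 0.0056]
(315, 54, 36, 50) ((332.4999694824219, 78.5), (48.99999237060547, 34.99999237060547), 90.0) [[0.432  0.0905 0.051 ]] [0.4145 0.1105 0.4508 0.0693]
[[ 0.513  -0.0362 -1.5028  0.0295]
 [ 0.4072 -0.0206  0.8419  0.0254]]
strip ((330.4999694824219, 145.49998474121094), (68.99998474121094, 208.99996948242188), -0.0) [[ 0.4072 -0.0772  0.045 ]
 [ 0.3962  0.1217  0.045 ]
 [ 0.4593  0.1262  0.045 ]
 [ 0.4784 -0.0722  0.045 ]] [0.4353 0.0246 0.045 ] [0.1992 0.0633 0.1994]
tray [[0.532  0.3905 0.025 ]
 [0.666  0.3886 0.025 ]
 [0.6484 0.1989 0.025 ]
 [0.5165 0.205  0.025 ]] [0.5907 0.2958 0.025 ] [0.134  0.1905 0.1321]
[[233 325]
 [166 406]
 [227 452]
 [288 363]] [[0.6441 0.204 ]
 [0.662  0.3806]
 [0.5301 0.3948]
 [0.5147 0.2229]]
```

Emit:
{"api": "drive_tool", "payload": {
  "moves": [
    {"tx":5,"ty":-5,"tz":-40,"wx":0,"wy":0,"wz":0,"claw":0.7},
    {"tx":10,"ty":-10,"tz":-80,"wx":0,"wy":0,"wz":0,"claw":0.7},
    {"tx":10,"ty":-10,"tz":-120,"wx":0,"wy":0,"wz":0,"claw":0.7},
    {"tx":10,"ty":-10,"tz":-120,"wx":0,"wy":0,"wz":0,"claw":0.7},
    {"tx":10,"ty":-10,"tz":-120,"wx":0,"wy":0,"wz":0,"claw":0.7}
  ]
}}

```text
time: 1.92
tool_pos: [0.4387, -0.0396, 0.1807]
tcp_rot: [[-0.075, 0.997, -0.004], [0.997, 0.075, 0.001], [0.002, -0.004, -1.0]]
force: [1.3, 0.7, 0.2]
finger_gap: 0.06
finger_force: 0.0
```

Run:
```python
from m import *
s=sense();print(s['tool_pos'],s['tcp_rot'])
im,c=grab('wrist','w2.png')
w1=np.load('w1.npy',allow_pickle=True).item(); ct=vision.calibration('top')
print('plug mid, plug +y',tri(w1,[(336,152),(332.5,78.5)],ct,[(284,308.5),(254.5,310)]))
P=[[.44,-.0405,.083],[.44+.009,-.0405,.083],[.44-.009,-.0405,.083],[.435,.0245,.083]]
print(proj(c,P))
cv2.imwrite('pics/w2c.png',cv2.resize(im[:,:,::-1][150:480,150:500],None,fx=1.7,fy=1.7))
```

```text
[ 0.4387 -0.0396  0.1807] [[-0.0749  0.9972 -0.0043]
 [ 0.9972  0.0749  0.0012]
 [ 0.0015 -0.0042 -1.    ]]
plug mid, plug +y [[0.4404 0.0233 0.0107 0.0031]
 [0.4307 0.0838 0.0887 0.0035]]
[[323.5887 254.9222]
 [337.9601 255.9639]
 [309.1991 253.8781]
 [323.4619 147.5983]]
```

View pics/w2c.png

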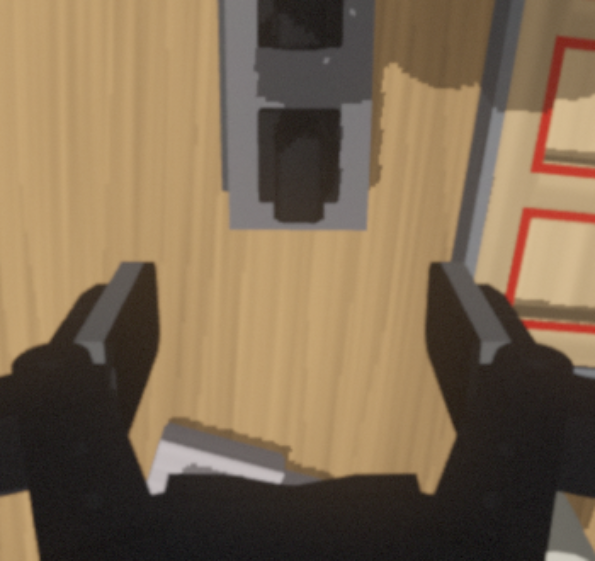

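The plug head top sits at about (326,250) in the full picture, within 3 mm of the prediction, and its 18 mm width fits z = 83 mm. Descending to grip it.

Emit:
{"api": "drive_tool", "payload": {
  "moves": [
    {"tx":3,"ty":2,"tz":-40,"wx":0,"wy":0,"wz":0,"claw":0.7},
    {"tx":3,"ty":2,"tz":-80,"wx":0,"wy":0,"wz":0,"claw":0.7},
    {"tx":3,"ty":2,"tz":-105,"wx":0,"wy":0,"wz":0,"claw":0.7},
    {"tx":3,"ty":2,"tz":-125,"wx":0,"wy":0,"wz":0,"claw":0.7},
    {"tx":3,"ty":2,"tz":-125,"wx":0,"wy":0,"wz":0,"claw":0.7}
  ]
}}

```text
time: 2.38
tool_pos: [0.4428, -0.0376, 0.0558]
tcp_rot: [[-0.075, 0.997, -0.001], [0.997, 0.075, 0.0], [0.0, -0.001, -1.0]]
force: [-0.8, 0.7, 0.7]
finger_gap: 0.0599
finger_force: 0.0
```

Emit:
{"api": "drive_tool", "payload": {
  "moves": [
    {"tx":0,"ty":0,"tz":0,"wx":0,"wy":0,"wz":0,"claw":0},
    {"tx":0,"ty":0,"tz":0,"wx":0,"wy":0,"wz":0,"claw":0},
    {"tx":0,"ty":0,"tz":0,"wx":0,"wy":0,"wz":0,"claw":0},
    {"tx":0,"ty":0,"tz":0,"wx":0,"wy":0,"wz":0,"claw":0},
    {"tx":0,"ty":0,"tz":0,"wx":0,"wy":0,"wz":0,"claw":0}
  ],
  "grip_force": 70
}}

```text
time: 2.8
tool_pos: [0.4423, -0.0381, 0.0583]
tcp_rot: [[-0.075, 0.997, 0.0], [0.997, 0.075, -0.001], [-0.001, 0.0, -1.0]]
force: [-7.5, -1.0, 11.9]
finger_gap: 0.0168
finger_force: 68.2
```

Emit:
{"api": "drive_tool", "payload": {
  "moves": [
    {"tx":0,"ty":0,"tz":4,"wx":0,"wy":0,"wz":0,"claw":0},
    {"tx":0,"ty":0,"tz":10,"wx":0,"wy":0,"wz":0,"claw":0},
    {"tx":0,"ty":0,"tz":20,"wx":0,"wy":0,"wz":0,"claw":0},
    {"tx":0,"ty":0,"tz":35,"wx":0,"wy":0,"wz":0,"claw":0},
    {"tx":0,"ty":0,"tz":55,"wx":0,"wy":0,"wz":0,"claw":0}
  ]
}}

```text
time: 3.22
tool_pos: [0.4427, -0.0377, 0.1123]
tcp_rot: [[-0.075, 0.997, -0.0], [0.997, 0.075, 0.0], [0.0, -0.0, -1.0]]
force: [0.4, 0.4, -1.2]
finger_gap: 0.0169
finger_force: 70.0
```

Plug 2 is out. Carrying it to the far end of the tray.

Emit:
{"api": "drive_tool", "payload": {
  "moves": [
    {"tx":15,"ty":37,"tz":20,"wx":0,"wy":0,"wz":0,"claw":0},
    {"tx":30,"ty":75,"tz":20,"wx":0,"wy":0,"wz":0,"claw":0},
    {"tx":45,"ty":113,"tz":20,"wx":0,"wy":0,"wz":0,"claw":0},
    {"tx":60,"ty":151,"tz":20,"wx":0,"wy":0,"wz":0,"claw":0},
    {"tx":75,"ty":189,"tz":20,"wx":0,"wy":0,"wz":0,"claw":0}
  ]
}}

```text
time: 3.63
tool_pos: [0.5189, 0.1535, 0.1332]
tcp_rot: [[-0.075, 0.997, 0.003], [0.997, 0.075, 0.001], [0.0, 0.003, -1.0]]
force: [1.3, -1.0, -1.5]
finger_gap: 0.017
finger_force: 45.8
```

Emit:
{"api": "drive_tool", "payload": {
  "moves": [
    {"tx":15,"ty":38,"tz":0,"wx":0,"wy":0,"wz":0,"claw":0},
    {"tx":30,"ty":76,"tz":0,"wx":0,"wy":0,"wz":0,"claw":0},
    {"tx":45,"ty":114,"tz":0,"wx":0,"wy":0,"wz":0,"claw":0},
    {"tx":60,"ty":152,"tz":0,"wx":0,"wy":0,"wz":0,"claw":0},
    {"tx":76,"ty":184,"tz":0,"wx":0,"wy":0,"wz":0,"claw":0}
  ]
}}

```text
time: 4.05
tool_pos: [0.594, 0.3385, 0.133]
tcp_rot: [[-0.076, 0.997, 0.002], [0.997, 0.076, 0.002], [0.001, 0.002, -1.0]]
force: [1.8, -0.1, -1.3]
finger_gap: 0.0165
finger_force: 73.0
```

Emit:
{"api": "drive_tool", "payload": {
  "moves": [
    {"tx":2,"ty":16,"tz":-5,"wx":0,"wy":0,"wz":0,"claw":0},
    {"tx":2,"ty":16,"tz":-35,"wx":0,"wy":0,"wz":0,"claw":0},
    {"tx":2,"ty":16,"tz":-60,"wx":0,"wy":0,"wz":0,"claw":0},
    {"tx":2,"ty":16,"tz":-70,"wx":0,"wy":0,"wz":0,"claw":0},
    {"tx":2,"ty":16,"tz":-70,"wx":0,"wy":0,"wz":0,"claw":0}
  ]
}}

```text
time: 4.47
tool_pos: [0.5942, 0.3507, 0.0591]
tcp_rot: [[-0.075, 0.997, -0.004], [0.997, 0.075, -0.002], [-0.001, -0.005, -1.0]]
force: [0.8, 0.3, -0.9]
finger_gap: 0.0162
finger_force: 73.3
```

Emit:
{"api": "drive_tool", "payload": {
  "moves": [
    {"tx":0,"ty":0,"tz":-3,"wx":0,"wy":0,"wz":0,"claw":0},
    {"tx":0,"ty":0,"tz":-5,"wx":0,"wy":0,"wz":0,"claw":0},
    {"tx":0,"ty":0,"tz":-5,"wx":0,"wy":0,"wz":0,"claw":0.55},
    {"tx":0,"ty":0,"tz":-4,"wx":0,"wy":0,"wz":0,"claw":0.55},
    {"tx":0,"ty":0,"tz":-3,"wx":0,"wy":0,"wz":0,"claw":0.55}
  ]
}}

```text
time: 4.88
tool_pos: [0.5964, 0.3513, 0.0597]
tcp_rot: [[-0.075, 0.997, 0.002], [0.997, 0.075, 0.001], [0.001, 0.002, -1.0]]
force: [0.2, 0.2, -0.2]
finger_gap: 0.0469
finger_force: 0.0
```

Emit:
{"api": "drive_tool", "payload": {
  "moves": [
    {"tx":0,"ty":0,"tz":15,"wx":0,"wy":0,"wz":0,"claw":0.55},
    {"tx":0,"ty":0,"tz":55,"wx":0,"wy":0,"wz":0,"claw":0.55},
    {"tx":-15,"ty":-36,"tz":65,"wx":0,"wy":0,"wz":0,"claw":0.55},
    {"tx":-35,"ty":-72,"tz":65,"wx":0,"wy":0,"wz":0,"claw":0.55},
    {"tx":-55,"ty":-108,"tz":65,"wx":0,"wy":0,"wz":0,"claw":0.55}
  ]
}}

```text
time: 5.3
tool_pos: [0.5409, 0.2425, 0.1253]
tcp_rot: [[-0.076, 0.997, 0.004], [0.997, 0.076, 0.001], [0.001, 0.004, -1.0]]
force: [0.5, -0.3, -1.0]
finger_gap: 0.0474
finger_force: 0.0
```

Emit:
{"api": "drive_tool", "payload": {
  "moves": [
    {"tx":-15,"ty":-38,"tz":0,"wx":0,"wy":0,"wz":0,"claw":0.55},
    {"tx":-35,"ty":-74,"tz":0,"wx":0,"wy":0,"wz":0,"claw":0.55},
    {"tx":-55,"ty":-110,"tz":0,"wx":0,"wy":0,"wz":0,"claw":0.55},
    {"tx":-75,"ty":-146,"tz":0,"wx":0,"wy":0,"wz":0,"claw":0.6},
    {"tx":-90,"ty":-182,"tz":0,"wx":0,"wy":0,"wz":0,"claw":0.7}
  ]
}}

```text
time: 5.72
tool_pos: [0.4492, 0.0599, 0.1242]
tcp_rot: [[-0.075, 0.997, 0.001], [0.997, 0.075, -0.0], [-0.0, 0.001, -1.0]]
force: [0.7, -0.6, -1.0]
finger_gap: 0.0592
finger_force: 0.0
```

Run:
```python
from m import *
s=sense();print(s['tool_pos'])
im,c=grab('wrist','w3.png'); im2,_=grab('top','top1.png')
P=[[.4375,.0265,.083],[.4375+.009,.0265,.083],[.4375-.009,.0265,.083]]
print(proj(c,P))
a=cv2.resize(im[:,:,::-1][60:400,150:500],(500,486)); b=cv2.resize(im2[:,:,::-1][190:340,120:220],(290,435))
o=np.zeros((486,800,3),np.uint8);o[:,:500]=a;o[:435,505:795]=b
cv2.imwrite('pics/c3.png',o)
```

```text
[0.4492 0.0599 0.1242]
[[293.1265 344.9353]
 [310.6667 346.1209]
 [275.5727 343.7215]]
```

View pics/c3.png

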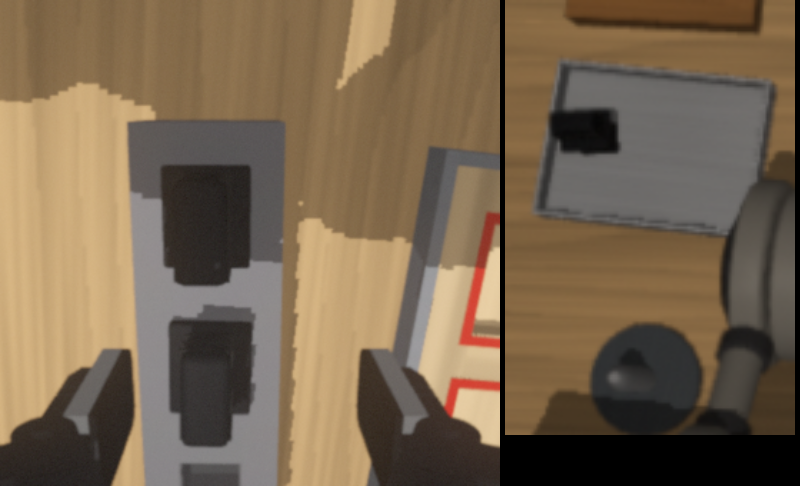

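Left: the two remaining plugs. The middle head centre is at about full pixel (293,336), so the plug is at about (0.4375, 0.031). Right: the first plug is inside the tray.

Emit:
{"api": "drive_tool", "payload": {
  "moves": [
    {"tx":-12,"ty":-29,"tz":-5,"wx":0,"wy":0,"wz":0,"claw":0.7},
    {"tx":-12,"ty":-29,"tz":-25,"wx":0,"wy":0,"wz":0,"claw":0.7},
    {"tx":-12,"ty":-29,"tz":-50,"wx":0,"wy":0,"wz":0,"claw":0.7},
    {"tx":-12,"ty":-29,"tz":-63,"wx":0,"wy":0,"wz":0,"claw":0.7},
    {"tx":-12,"ty":-29,"tz":-63,"wx":0,"wy":0,"wz":0,"claw":0.5}
  ]
}}

```text
time: 6.23
tool_pos: [0.4378, 0.0324, 0.0588]
tcp_rot: [[-0.075, 0.997, -0.003], [0.997, 0.075, 0.0], [0.001, -0.003, -1.0]]
force: [-0.4, 1.2, -0.2]
finger_gap: 0.049
finger_force: 0.0
```

Emit:
{"api": "drive_tool", "payload": {
  "moves": [
    {"tx":0,"ty":0,"tz":0,"wx":0,"wy":0,"wz":0,"claw":0},
    {"tx":0,"ty":0,"tz":0,"wx":0,"wy":0,"wz":0,"claw":0},
    {"tx":0,"ty":0,"tz":0,"wx":0,"wy":0,"wz":0,"claw":0},
    {"tx":0,"ty":0,"tz":0,"wx":0,"wy":0,"wz":0,"claw":0},
    {"tx":0,"ty":0,"tz":0,"wx":0,"wy":0,"wz":0,"claw":0}
  ],
  "grip_force": 80
}}

```text
time: 6.65
tool_pos: [0.4376, 0.0323, 0.0614]
tcp_rot: [[-0.075, 0.997, -0.002], [0.997, 0.075, -0.0], [-0.0, -0.002, -1.0]]
force: [-6.0, -2.3, 4.7]
finger_gap: 0.0168
finger_force: 78.1
```

Emit:
{"api": "drive_tool", "payload": {
  "moves": [
    {"tx":0,"ty":0,"tz":4,"wx":0,"wy":0,"wz":0,"claw":0},
    {"tx":0,"ty":0,"tz":10,"wx":0,"wy":0,"wz":0,"claw":0},
    {"tx":0,"ty":0,"tz":25,"wx":0,"wy":0,"wz":0,"claw":0},
    {"tx":0,"ty":0,"tz":50,"wx":0,"wy":0,"wz":0,"claw":0},
    {"tx":0,"ty":0,"tz":85,"wx":0,"wy":0,"wz":0,"claw":0}
  ]
}}

```text
time: 7.07
tool_pos: [0.4382, 0.0324, 0.146]
tcp_rot: [[-0.075, 0.997, -0.002], [0.997, 0.075, 0.0], [0.001, -0.002, -1.0]]
force: [0.0, 0.5, -0.6]
finger_gap: 0.0166
finger_force: 80.0
```

Emit:
{"api": "drive_tool", "payload": {
  "moves": [
    {"tx":18,"ty":32,"tz":0,"wx":0,"wy":0,"wz":0,"claw":0},
    {"tx":36,"ty":64,"tz":0,"wx":0,"wy":0,"wz":0,"claw":0},
    {"tx":54,"ty":96,"tz":0,"wx":0,"wy":0,"wz":0,"claw":0},
    {"tx":72,"ty":128,"tz":0,"wx":0,"wy":0,"wz":0,"claw":0},
    {"tx":90,"ty":160,"tz":0,"wx":0,"wy":0,"wz":0,"claw":0}
  ]
}}

```text
time: 7.48
tool_pos: [0.5303, 0.1943, 0.1473]
tcp_rot: [[-0.075, 0.997, 0.004], [0.997, 0.075, 0.001], [0.001, 0.004, -1.0]]
force: [0.6, -0.5, -0.6]
finger_gap: 0.0166
finger_force: 80.1
```

Emit:
{"api": "drive_tool", "payload": {
  "moves": [
    {"tx":18,"ty":32,"tz":0,"wx":0,"wy":0,"wz":0,"claw":0},
    {"tx":36,"ty":64,"tz":0,"wx":0,"wy":0,"wz":0,"claw":0},
    {"tx":54,"ty":94,"tz":0,"wx":0,"wy":0,"wz":0,"claw":0},
    {"tx":63,"ty":103,"tz":-15,"wx":0,"wy":0,"wz":0,"claw":0},
    {"tx":63,"ty":103,"tz":-45,"wx":0,"wy":0,"wz":0,"claw":0}
  ]
}}

```text
time: 7.9
tool_pos: [0.5963, 0.2998, 0.1052]
tcp_rot: [[-0.078, 0.997, 0.013], [0.997, 0.078, 0.005], [0.004, 0.013, -1.0]]
force: [-0.2, -0.7, -0.5]
finger_gap: 0.0162
finger_force: 80.2
```

Emit:
{"api": "drive_tool", "payload": {
  "moves": [
    {"tx":0,"ty":0,"tz":-25,"wx":0,"wy":0,"wz":0,"claw":0},
    {"tx":0,"ty":0,"tz":-38,"wx":0,"wy":0,"wz":0,"claw":0},
    {"tx":0,"ty":0,"tz":-41,"wx":0,"wy":0,"wz":0,"claw":0},
    {"tx":0,"ty":0,"tz":-41,"wx":0,"wy":0,"wz":0,"claw":0.55},
    {"tx":0,"ty":0,"tz":-39,"wx":0,"wy":0,"wz":0,"claw":0.55}
  ]
}}

```text
time: 8.32
tool_pos: [0.5926, 0.2956, 0.063]
tcp_rot: [[-0.075, 0.997, 0.002], [0.997, 0.075, 0.001], [0.001, 0.003, -1.0]]
force: [0.6, 0.6, 0.6]
finger_gap: 0.0397
finger_force: 0.0
```

Emit:
{"api": "drive_tool", "payload": {
  "moves": [
    {"tx":0,"ty":0,"tz":0,"wx":0,"wy":0,"wz":0,"claw":0.55},
    {"tx":0,"ty":0,"tz":25,"wx":0,"wy":0,"wz":0,"claw":0.55},
    {"tx":0,"ty":0,"tz":60,"wx":0,"wy":0,"wz":0,"claw":0.55},
    {"tx":-20,"ty":-30,"tz":70,"wx":0,"wy":0,"wz":0,"claw":0.55},
    {"tx":-45,"ty":-60,"tz":70,"wx":0,"wy":0,"wz":0,"claw":0.7}
  ]
}}

```text
time: 8.73
tool_pos: [0.5502, 0.2362, 0.1367]
tcp_rot: [[-0.077, 0.997, 0.012], [0.997, 0.077, 0.003], [0.002, 0.012, -1.0]]
force: [0.9, -0.5, 0.5]
finger_gap: 0.0578
finger_force: 0.0
```

Emit:
{"api": "drive_tool", "payload": {
  "moves": [
    {"tx":-30,"ty":-28,"tz":0,"wx":0,"wy":0,"wz":0,"claw":0.7},
    {"tx":-60,"ty":-56,"tz":0,"wx":0,"wy":0,"wz":0,"claw":0.7},
    {"tx":-85,"ty":-84,"tz":0,"wx":0,"wy":0,"wz":0,"claw":0.7},
    {"tx":-112,"ty":-110,"tz":0,"wx":0,"wy":0,"wz":0,"claw":0.7},
    {"tx":-112,"ty":-110,"tz":0,"wx":0,"wy":0,"wz":0,"claw":0.7}
  ]
}}

```text
time: 9.15
tool_pos: [0.4294, 0.1221, 0.132]
tcp_rot: [[-0.073, 0.997, -0.004], [0.997, 0.073, -0.001], [-0.001, -0.004, -1.0]]
force: [0.4, 0.8, -0.4]
finger_gap: 0.06
finger_force: 0.0
```

Run:
```python
from m import *
s=sense();print(s['tool_pos'])
im,c=grab('wrist','w4.png'); im2,_=grab('top','top2.png')
P=[[.4327,.0955,.083],[.4327+.009,.0955,.083],[.4327-.009,.0955,.083]]
print(proj(c,P))
a=cv2.resize(im[:,:,::-1][60:400,150:500],(500,486)); b=cv2.resize(im2[:,:,::-1][190:340,120:220],(290,435))
o=np.zeros((486,800,3),np.uint8);o[:,:500]=a;o[:435,505:795]=b
cv2.imwrite('pics/c4.png',o)
```

```text
[0.4294 0.1221 0.132 ]
[[323.8372 327.9431]
 [340.8804 329.0775]
 [306.7652 326.7863]]
```

View pics/c4.png

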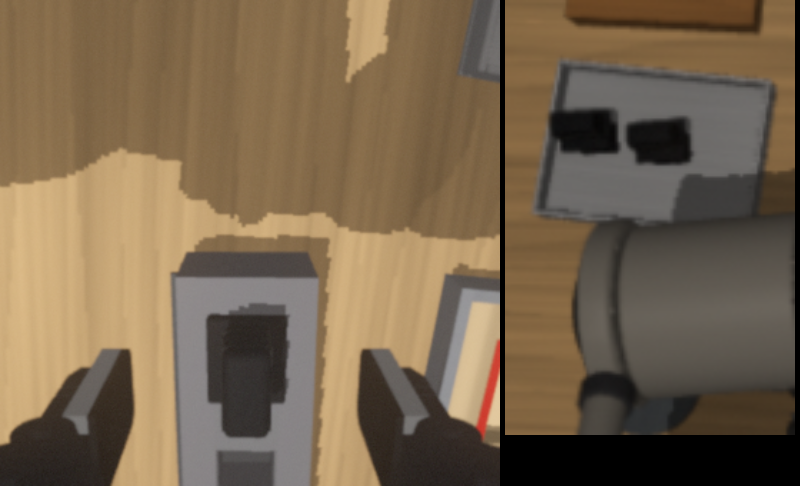

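The last plug's head centre is at full pixel (322,333), so it is at about (0.432, 0.0935). Both placed plugs are standing in the tray.

Emit:
{"api": "drive_tool", "payload": {
  "moves": [
    {"tx":2,"ty":-28,"tz":-5,"wx":0,"wy":0,"wz":0,"claw":0.7},
    {"tx":2,"ty":-28,"tz":-30,"wx":0,"wy":0,"wz":0,"claw":0.7},
    {"tx":2,"ty":-28,"tz":-55,"wx":0,"wy":0,"wz":0,"claw":0.7},
    {"tx":2,"ty":-28,"tz":-70,"wx":0,"wy":0,"wz":0,"claw":0.7},
    {"tx":2,"ty":-28,"tz":-70,"wx":0,"wy":0,"wz":0,"claw":0.5}
  ]
}}

```text
time: 9.67
tool_pos: [0.4366, 0.0975, 0.0596]
tcp_rot: [[-0.075, 0.997, -0.002], [0.997, 0.075, -0.0], [0.0, -0.002, -1.0]]
force: [-1.2, 1.4, -0.9]
finger_gap: 0.0489
finger_force: 0.0
```

Emit:
{"api": "drive_tool", "payload": {
  "moves": [
    {"tx":0,"ty":0,"tz":0,"wx":0,"wy":0,"wz":0,"claw":0},
    {"tx":0,"ty":0,"tz":0,"wx":0,"wy":0,"wz":0,"claw":0},
    {"tx":0,"ty":0,"tz":0,"wx":0,"wy":0,"wz":0,"claw":0},
    {"tx":0,"ty":0,"tz":0,"wx":0,"wy":0,"wz":0,"claw":0},
    {"tx":0,"ty":0,"tz":0,"wx":0,"wy":0,"wz":0,"claw":0}
  ]
}}

```text
time: 10.08
tool_pos: [0.4331, 0.0974, 0.0622]
tcp_rot: [[-0.075, 0.997, -0.007], [0.997, 0.075, -0.0], [0.0, -0.007, -1.0]]
force: [-13.0, -1.2, 8.8]
finger_gap: 0.0163
finger_force: 78.1
```

Emit:
{"api": "drive_tool", "payload": {
  "moves": [
    {"tx":0,"ty":0,"tz":4,"wx":0,"wy":0,"wz":0,"claw":0},
    {"tx":0,"ty":0,"tz":10,"wx":0,"wy":0,"wz":0,"claw":0},
    {"tx":0,"ty":0,"tz":25,"wx":0,"wy":0,"wz":0,"claw":0},
    {"tx":0,"ty":0,"tz":50,"wx":0,"wy":0,"wz":0,"claw":0},
    {"tx":0,"ty":0,"tz":85,"wx":0,"wy":0,"wz":0,"claw":0}
  ]
}}

```text
time: 10.5
tool_pos: [0.4358, 0.0974, 0.1468]
tcp_rot: [[-0.075, 0.997, -0.003], [0.997, 0.075, -0.0], [0.0, -0.003, -1.0]]
force: [1.0, -1.6, -1.9]
finger_gap: 0.0163
finger_force: 80.3
```

Emit:
{"api": "drive_tool", "payload": {
  "moves": [
    {"tx":28,"ty":26,"tz":0,"wx":0,"wy":0,"wz":0,"claw":0},
    {"tx":56,"ty":53,"tz":0,"wx":0,"wy":0,"wz":0,"claw":0},
    {"tx":84,"ty":80,"tz":0,"wx":0,"wy":0,"wz":0,"claw":0},
    {"tx":112,"ty":107,"tz":0,"wx":0,"wy":0,"wz":0,"claw":0},
    {"tx":138,"ty":132,"tz":0,"wx":0,"wy":0,"wz":0,"claw":0}
  ]
}}

```text
time: 10.92
tool_pos: [0.5767, 0.2314, 0.1485]
tcp_rot: [[-0.076, 0.997, 0.004], [0.997, 0.076, 0.001], [0.001, 0.004, -1.0]]
force: [0.4, -0.4, -1.2]
finger_gap: 0.0163
finger_force: 80.3
```

Emit:
{"api": "drive_tool", "payload": {
  "moves": [
    {"tx":12,"ty":10,"tz":0,"wx":0,"wy":0,"wz":0,"claw":0},
    {"tx":12,"ty":10,"tz":-30,"wx":0,"wy":0,"wz":0,"claw":0},
    {"tx":12,"ty":10,"tz":-60,"wx":0,"wy":0,"wz":0,"claw":0},
    {"tx":12,"ty":10,"tz":-80,"wx":0,"wy":0,"wz":0,"claw":0},
    {"tx":12,"ty":10,"tz":-86,"wx":0,"wy":0,"wz":0,"claw":0}
  ]
}}

```text
time: 11.33
tool_pos: [0.5855, 0.2398, 0.059]
tcp_rot: [[-0.075, 0.997, -0.003], [0.997, 0.075, -0.0], [0.0, -0.003, -1.0]]
force: [-9.6, 1.5, 28.3]
finger_gap: 0.0164
finger_force: 84.4
```

Emit:
{"api": "drive_tool", "payload": {
  "moves": [
    {"tx":0,"ty":0,"tz":0,"wx":0,"wy":0,"wz":0,"claw":0},
    {"tx":0,"ty":0,"tz":0,"wx":0,"wy":0,"wz":0,"claw":0.55},
    {"tx":0,"ty":0,"tz":3,"wx":0,"wy":0,"wz":0,"claw":0.55},
    {"tx":0,"ty":0,"tz":3,"wx":0,"wy":0,"wz":0,"claw":0.55},
    {"tx":0,"ty":0,"tz":30,"wx":0,"wy":0,"wz":0,"claw":0.55}
  ]
}}

```text
time: 11.75
tool_pos: [0.5844, 0.2384, 0.0871]
tcp_rot: [[-0.075, 0.997, -0.007], [0.997, 0.075, -0.002], [-0.001, -0.007, -1.0]]
force: [-0.6, 0.6, 0.1]
finger_gap: 0.0468
finger_force: 0.0
```

Emit:
{"api": "drive_tool", "payload": {
  "moves": [
    {"tx":0,"ty":0,"tz":40,"wx":0,"wy":0,"wz":0,"claw":0.55},
    {"tx":-20,"ty":-35,"tz":50,"wx":0,"wy":0,"wz":0,"claw":0.55},
    {"tx":-35,"ty":-70,"tz":70,"wx":0,"wy":0,"wz":0,"claw":0.7},
    {"tx":-50,"ty":-105,"tz":90,"wx":0,"wy":0,"wz":0,"claw":0.7},
    {"tx":-65,"ty":-140,"tz":110,"wx":0,"wy":0,"wz":0,"claw":0.7}
  ]
}}

```text
time: 12.17
tool_pos: [0.5224, 0.1013, 0.2003]
tcp_rot: [[-0.076, 0.997, 0.002], [0.997, 0.076, -0.0], [-0.0, 0.002, -1.0]]
force: [0.8, -0.4, 0.2]
finger_gap: 0.0596
finger_force: 0.0
```

Emit:
{"api": "drive_tool", "payload": {
  "moves": [
    {"tx":-10,"ty":-40,"tz":10,"wx":0,"wy":0,"wz":0,"claw":0.7},
    {"tx":-20,"ty":-80,"tz":20,"wx":0,"wy":0,"wz":0,"claw":0.7},
    {"tx":-30,"ty":-118,"tz":30,"wx":0,"wy":0,"wz":0,"claw":0.7},
    {"tx":-40,"ty":-156,"tz":30,"wx":0,"wy":0,"wz":0,"claw":0.7},
    {"tx":-50,"ty":-195,"tz":30,"wx":0,"wy":0,"wz":0,"claw":0.7}
  ]
}}

```text
time: 12.58
tool_pos: [0.4729, -0.0944, 0.2305]
tcp_rot: [[-0.075, 0.997, 0.004], [0.997, 0.075, -0.001], [-0.002, 0.004, -1.0]]
force: [1.2, -0.7, -0.1]
finger_gap: 0.0598
finger_force: 0.0
```

Emit:
{"api": "drive_tool", "payload": {
  "moves": [
    {"tx":-10,"ty":-40,"tz":10,"wx":0,"wy":0,"wz":0,"claw":0.7},
    {"tx":-20,"ty":-80,"tz":20,"wx":0,"wy":0,"wz":0,"claw":0.7},
    {"tx":-30,"ty":-118,"tz":30,"wx":0,"wy":0,"wz":0,"claw":0.7},
    {"tx":-40,"ty":-156,"tz":30,"wx":0,"wy":0,"wz":0,"claw":0.7},
    {"tx":-40,"ty":-195,"tz":30,"wx":0,"wy":0,"wz":0,"claw":0.7}
  ]
}}

```text
time: 13.0
tool_pos: [0.4317, -0.2897, 0.2607]
tcp_rot: [[-0.074, 0.997, 0.002], [0.997, 0.074, -0.003], [-0.003, 0.002, -1.0]]
force: [1.6, -0.0, 0.1]
finger_gap: 0.0602
finger_force: 0.0
```

Emit:
{"api": "drive_tool", "payload": {
  "moves": [
    {"tx":0,"ty":-40,"tz":0,"wx":0,"wy":0,"wz":0,"claw":0.7},
    {"tx":0,"ty":-80,"tz":0,"wx":0,"wy":0,"wz":0,"claw":0.7},
    {"tx":0,"ty":-118,"tz":0,"wx":0,"wy":0,"wz":0,"claw":0.7},
    {"tx":0,"ty":-118,"tz":0,"wx":0,"wy":0,"wz":0,"claw":0.7},
    {"tx":0,"ty":-118,"tz":0,"wx":0,"wy":0,"wz":0,"claw":0.7}
  ]
}}

```text
time: 13.42
tool_pos: [0.4324, -0.4074, 0.2585]
tcp_rot: [[-0.072, 0.997, 0.0], [0.997, 0.072, -0.0], [-0.0, 0.0, -1.0]]
force: [-0.3, -0.3, 0.2]
finger_gap: 0.0596
finger_force: 0.0
```

Run:
```python
from m import *
s=sense();print(s['tool_pos'],s['joint_positions'])
im,c=grab('wrist','w5.png'); np.save('w5.npy',c,allow_pickle=True); im2,_=grab('top','top3.png'); grab('side','side3.png')
a=cv2.resize(im[:,:,::-1],(500,375)); b=cv2.resize(im2[:,:,::-1][190:340,120:220],(290,435))
o=np.zeros((486,800,3),np.uint8);o[:375,:500]=a;o[:435,505:795]=b
cv2.imwrite('pics/c5.png',o)
```

```text
[ 0.4324 -0.4074  0.2585] [-50.6838  25.9608  73.151    0.0057  80.8621 -54.8062]
```

View pics/c5.png

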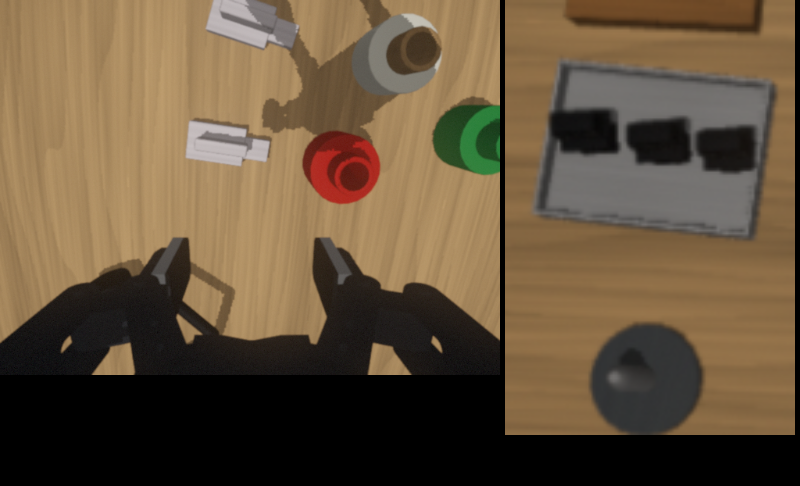

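All three plugs stand in the tray. The wrist view shows inserts near full px (292,182) and (312,28), the white roll near (515,70), and the red and green look-alikes to be left alone.

```bash
cat >> m.py <<'E'
def insert_pose(im,c,box,z=.018,thr=None):
    """im BGR. outline of light-grey insert -> metric contour -> minAreaRect; nose end by width"""
    hsv=cv2.cvtColor(im,cv2.COLOR_BGR2HSV); H,S,V=cv2.split(hsv)
    m=((S<60)&(V>70)).astype(np.uint8)*255
    m=cv2.morphologyEx(m,cv2.MORPH_CLOSE,np.ones((3,3)))
    k=max(comps(m,100,box),key=cv2.contourArea)
    P=plane(c,k.reshape(-1,2).astype(float),z)[:,:2]
    r=cv2.minAreaRect((P*1000).astype(np.float32)); ctr=np.array(r[0])
    b=cv2.boxPoints(r); e=b[1]-b[0]; f=b[2]-b[1]; a=e if np.linalg.norm(e)>np.linalg.norm(f) else f
    a=a/np.linalg.norm(a); n=np.array([-a[1],a[0]])
    q=(P*1000-ctr); u=q@a; v=q@n
    w=lambda s:np.ptp(v[s]) if s.sum()>1 else 0
    if w((u>32)&(u<44))>w((u<-32)&(u>-44)): a=-a
    return ctr,np.degrees(np.arctan2(a[1],a[0])),r[1],k
E
python3 - <<'E'
from m import *
im=cv2.imread('pics/w5.png');c=np.load('w5.npy',allow_pickle=True).item();ct=vision.calibration('top');cs=vision.calibration('side')
print(c['cam_to_world'][:3,3])
r={}
for nm,box in dict(B=(230,140,350,225),A=(250,0,390,66)).items():
    print(nm,insert_pose(im,c,box)[:3])
t=cv2.imread('pics/top3.png')
for nm,box in dict(B=(425,292,465,350),A=(380,290,424,350)).items():
    print(nm,'top',insert_pose(t,ct,box)[:3])
# height of B top via nose tip edge-mid/back edge in the wrist+side: triangulate body outline extremes
s=cv2.imread('pics/side3.png')
for nm,box in dict(B=(412,160,470,200),A=(395,190,450,230)).items():
    print(nm,'side',insert_pose(s,cs,box,.018)[:3])
E
```

```text
[ 0.4277 -0.3371  0.4003]
B (array([ 402.3568, -384.5658]), np.float32(-4.5246787), (47.13670349121094, 100.32196044921875))
A (array([ 423.7113, -245.2473]), np.float32(-13.630261), (48.37034606933594, 100.0360107421875))
B top (array([ 402.1007, -377.5645]), np.float32(-1.5712545), (33.15553665161133, 99.43876647949219))
A top (array([ 422.7979, -246.0374]), np.float32(-13.816838), (47.44411849975586, 99.68608856201172))
B side (array([ 400.9668, -388.3772]), np.float32(-5.0499363), (80.61508178710938, 101.42115783691406))
A side (array([ 422.4178, -245.5158]), np.float32(-13.852162), (70.49824523925781, 103.2734375))
```

The sizes come out at 47 x 100 mm with z = 18 mm, so the height holds. Insert B has been knocked about 35 mm since the first look, so I use the fresh pose.

Emit:
{"api": "drive_tool", "payload": {
  "moves": [
    {"tx":-8,"ty":5,"tz":-8,"wx":0,"wy":0,"wz":-7,"claw":0.7},
    {"tx":-16,"ty":10,"tz":-16,"wx":0,"wy":0,"wz":-14,"claw":0.7},
    {"tx":-24,"ty":15,"tz":-24,"wx":0,"wy":0,"wz":-21,"claw":0.7},
    {"tx":-30,"ty":20,"tz":-32,"wx":0,"wy":0,"wz":-28,"claw":0.7},
    {"tx":-36,"ty":23,"tz":-40,"wx":0,"wy":0,"wz":-35,"claw":0.7}
  ]
}}

```text
time: 13.98
tool_pos: [0.3973, -0.3806, 0.219]
tcp_rot: [[0.514, 0.858, 0.001], [0.858, -0.514, -0.001], [-0.0, 0.001, -1.0]]
force: [0.6, 0.1, -0.0]
finger_gap: 0.0599
finger_force: 0.0
```

Emit:
{"api": "drive_tool", "payload": {
  "moves": [
    {"tx":0,"ty":0,"tz":-8,"wx":0,"wy":0,"wz":-7,"claw":0.7},
    {"tx":0,"ty":0,"tz":-16,"wx":0,"wy":0,"wz":-14,"claw":0.7},
    {"tx":0,"ty":0,"tz":-24,"wx":0,"wy":0,"wz":-21,"claw":0.7},
    {"tx":0,"ty":0,"tz":-32,"wx":0,"wy":0,"wz":-28,"claw":0.7},
    {"tx":0,"ty":0,"tz":-40,"wx":0,"wy":0,"wz":-35,"claw":0.7}
  ]
}}

```text
time: 14.4
tool_pos: [0.3977, -0.3811, 0.179]
tcp_rot: [[0.913, 0.408, 0.001], [0.408, -0.913, -0.001], [0.0, 0.001, -1.0]]
force: [-0.8, -0.1, -0.8]
finger_gap: 0.0597
finger_force: 0.0
```

Emit:
{"api": "drive_tool", "payload": {
  "moves": [
    {"tx":0,"ty":0,"tz":-8,"wx":0,"wy":0,"wz":-7,"claw":0.7},
    {"tx":0,"ty":0,"tz":-16,"wx":0,"wy":0,"wz":-14,"claw":0.7},
    {"tx":0,"ty":0,"tz":-24,"wx":0,"wy":0,"wz":-21,"claw":0.6},
    {"tx":0,"ty":0,"tz":-32,"wx":0,"wy":0,"wz":-28.8,"claw":0.6},
    {"tx":0,"ty":0,"tz":-40,"wx":0,"wy":0,"wz":-28.8,"claw":0.6}
  ]
}}

```text
time: 14.82
tool_pos: [0.3977, -0.3814, 0.139]
tcp_rot: [[0.997, -0.081, 0.001], [-0.081, -0.997, -0.001], [0.001, 0.001, -1.0]]
force: [-0.1, 0.1, 0.4]
finger_gap: 0.051
finger_force: 0.0
```

Run:
```python
from m import *
s=sense();print(s['tool_pos'],s['tcp_rot'][:,1],s['joint_positions'])
im,c=grab('wrist','w6.png'); np.save('w6.npy',c,allow_pickle=True); im=im[:,:,::-1].copy()
a=np.radians(-4.5);u=np.array([np.cos(a),np.sin(a)]);n=np.array([-u[1],u[0]]);o=np.array([.4024,-.3846])
rib=[o+u*x+n*y for x,y in [(-.036,-.007),(.024,-.007),(.024,.007),(-.036,.007)]]
q=proj(c,[[*p,.048] for p in rib]).astype(int);cv2.polylines(im,[q],True,(0,0,255),1)
cv2.imwrite('pics/w6o.png',im)
```

```text
[ 0.3977 -0.3814  0.139 ] [-0.0813 -0.9967  0.0009] [-51.7682  27.3441  90.8021   0.0047  61.7801  42.8914]
```

View pics/w6o.png

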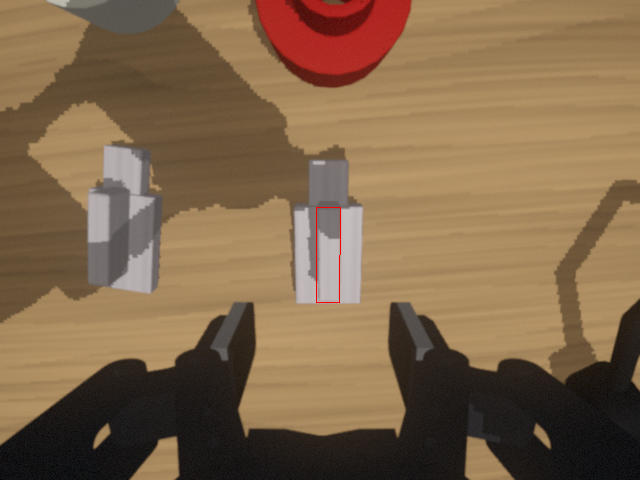

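The projected rib outline lies right on insert B's rib at about (328,255), so I descend and grip.

Emit:
{"api": "drive_tool", "payload": {
  "moves": [
    {"tx":-1,"ty":-2.5,"tz":-35,"wx":0,"wy":0,"wz":0,"claw":0.6},
    {"tx":-1,"ty":-2.5,"tz":-70,"wx":0,"wy":0,"wz":0,"claw":0.6},
    {"tx":-1,"ty":-2.5,"tz":-98,"wx":0,"wy":0,"wz":0,"claw":0.6},
    {"tx":-1,"ty":-2.5,"tz":-112,"wx":0,"wy":0,"wz":0,"claw":0.6},
    {"tx":-1,"ty":-2.5,"tz":-112,"wx":0,"wy":0,"wz":0,"claw":0.5}
  ],
  "grip_force": 60
}}

```text
time: 15.28
tool_pos: [0.395, -0.3827, 0.0237]
tcp_rot: [[0.997, -0.074, -0.004], [-0.074, -0.997, 0.005], [-0.004, -0.004, -1.0]]
force: [-0.3, 1.2, 0.6]
finger_gap: 0.0433
finger_force: 0.0
```

Emit:
{"api": "drive_tool", "payload": {
  "moves": [
    {"tx":0,"ty":0,"tz":0,"wx":0,"wy":0,"wz":0,"claw":0},
    {"tx":0,"ty":0,"tz":0,"wx":0,"wy":0,"wz":0,"claw":0},
    {"tx":0,"ty":0,"tz":0,"wx":0,"wy":0,"wz":0,"claw":0},
    {"tx":0,"ty":0,"tz":0,"wx":0,"wy":0,"wz":0,"claw":0},
    {"tx":0,"ty":0,"tz":0,"wx":0,"wy":0,"wz":0,"claw":0}
  ],
  "grip_force": 80
}}

```text
time: 15.7
tool_pos: [0.3971, -0.386, 0.0284]
tcp_rot: [[0.997, -0.078, 0.002], [-0.078, -0.997, -0.003], [0.003, 0.003, -1.0]]
force: [-0.2, 1.2, 7.1]
finger_gap: 0.012
finger_force: 81.1
```

Emit:
{"api": "drive_tool", "payload": {
  "moves": [
    {"tx":0,"ty":0,"tz":10,"wx":0,"wy":0,"wz":0,"claw":0},
    {"tx":0,"ty":0,"tz":30,"wx":0,"wy":0,"wz":0,"claw":0},
    {"tx":0,"ty":0,"tz":55,"wx":0,"wy":0,"wz":0,"claw":0},
    {"tx":0,"ty":0,"tz":80,"wx":0,"wy":0,"wz":0,"claw":0},
    {"tx":0,"ty":0,"tz":100,"wx":0,"wy":0,"wz":0,"claw":0}
  ]
}}

```text
time: 16.12
tool_pos: [0.3963, -0.3853, 0.1292]
tcp_rot: [[0.997, -0.078, 0.001], [-0.078, -0.997, -0.002], [0.001, 0.002, -1.0]]
force: [-0.4, 0.3, -1.1]
finger_gap: 0.0125
finger_force: 79.9
```

Run:
```python
from m import *
# pockets from w1 (wrist) and top0/top3
def pockets(im,c,z,box,close=5):
    H,S,V=cv2.split(cv2.cvtColor(im,cv2.COLOR_BGR2HSV))
    red=(((H<8)|(H>172))&(S>120)&(V>60)).astype(np.uint8)*255
    red=cv2.morphologyEx(red,cv2.MORPH_CLOSE,np.ones((close,close)))
    for k in comps(red,200,box):
        P=plane(c,k.reshape(-1,2).astype(float),z)[:,:2]*1000
        r=cv2.minAreaRect(P.astype(np.float32)); print(np.round(r[0],1),np.round(r[1],1),round(r[2],1))
w1=np.load('w1.npy',allow_pickle=True).item()
for z in (.022,): 
    pockets(cv2.imread('pics/w1.png'),w1,z,(390,50,600,330)); 
    pockets(cv2.imread('pics/top3.png'),vision.calibration('top'),z,(240,190,380,290),3)
    pockets(cv2.imread('pics/side3.png'),vision.calibration('side'),z,(230,180,380,330),3)
```

```text
[605.5 -96.9] [ 62.5 114. ] 88.6
[607.4 -16.9] [ 62.7 114.4] 88.6
[609.2  62.9] [ 62.5 114.5] 88.7
[605.1 -99.4] [ 63.3 114.8] 88.7
[607.1 -19.4] [ 62.8 114.9] 88.5
[608.8  60.7] [ 63.1 114.6] 88.8
[609.2  60.4] [ 62.8 114.7] 88.9
[607.3 -19.9] [ 62.6 114.3] 88.4
[605.4 -99.6] [ 62.3 114.1] 88.8
```

The pocket centres agree between views at 80.0 mm spacing, with yaw -1.35 deg and z = 22 mm confirmed. Carrying insert B above the middle pocket.

Emit:
{"api": "drive_tool", "payload": {
  "moves": [
    {"tx":12,"ty":38,"tz":12,"wx":0,"wy":0,"wz":1,"claw":0},
    {"tx":24,"ty":76,"tz":12,"wx":0,"wy":0,"wz":2,"claw":0},
    {"tx":36,"ty":114,"tz":12,"wx":0,"wy":0,"wz":3.1,"claw":0},
    {"tx":48,"ty":152,"tz":12,"wx":0,"wy":0,"wz":3.1,"claw":0},
    {"tx":60,"ty":190,"tz":12,"wx":0,"wy":0,"wz":3.1,"claw":0}
  ]
}}

```text
time: 16.53
tool_pos: [0.4562, -0.1934, 0.1395]
tcp_rot: [[1.0, -0.025, 0.001], [-0.025, -1.0, -0.001], [0.001, 0.001, -1.0]]
force: [1.3, 0.3, -1.9]
finger_gap: 0.012
finger_force: 79.9
```

Emit:
{"api": "drive_tool", "payload": {
  "moves": [
    {"tx":25,"ty":30,"tz":0,"wx":0,"wy":0,"wz":0,"claw":0},
    {"tx":50,"ty":60,"tz":0,"wx":0,"wy":0,"wz":0,"claw":0},
    {"tx":75,"ty":90,"tz":0,"wx":0,"wy":0,"wz":0,"claw":0},
    {"tx":100,"ty":120,"tz":0,"wx":0,"wy":0,"wz":0,"claw":0},
    {"tx":122,"ty":148,"tz":0,"wx":0,"wy":0,"wz":0,"claw":0}
  ]
}}

```text
time: 16.95
tool_pos: [0.5793, -0.045, 0.1395]
tcp_rot: [[1.0, -0.024, 0.001], [-0.024, -1.0, -0.0], [0.001, 0.0, -1.0]]
force: [1.0, -0.9, -1.2]
finger_gap: 0.0123
finger_force: 80.0
```

Emit:
{"api": "drive_tool", "payload": {
  "moves": [
    {"tx":23,"ty":29,"tz":-5,"wx":0,"wy":0,"wz":0,"claw":0},
    {"tx":23,"ty":29,"tz":-20,"wx":0,"wy":0,"wz":0,"claw":0},
    {"tx":23,"ty":29,"tz":-40,"wx":0,"wy":0,"wz":0,"claw":0},
    {"tx":23,"ty":29,"tz":-50,"wx":0,"wy":0,"wz":0,"claw":0},
    {"tx":23,"ty":29,"tz":-50,"wx":0,"wy":0,"wz":0,"claw":0}
  ]
}}

```text
time: 17.37
tool_pos: [0.5993, -0.0178, 0.0864]
tcp_rot: [[1.0, -0.024, -0.005], [-0.024, -1.0, 0.001], [-0.005, -0.001, -1.0]]
force: [-0.1, -0.6, -1.7]
finger_gap: 0.0121
finger_force: 79.9
```

Emit:
{"api": "drive_tool", "payload": {
  "moves": [
    {"tx":0,"ty":0,"tz":0,"wx":0,"wy":0,"wz":0,"claw":0},
    {"tx":0,"ty":0,"tz":0,"wx":0,"wy":0,"wz":0,"claw":0}
  ]
}}

```text
time: 17.53
tool_pos: [0.6017, -0.0186, 0.0898]
tcp_rot: [[1.0, -0.025, 0.002], [-0.025, -1.0, -0.0], [0.002, 0.0, -1.0]]
force: [-0.3, 0.6, -1.4]
finger_gap: 0.0122
finger_force: 79.9
```

Run:
```python
from m import *
s=sense();print(s['tool_pos'],s['tcp_rot'][:,0],s['finger_gap'])
im,c=grab('wrist','w7.png'); np.save('w7.npy',c,allow_pickle=True); im=im[:,:,::-1].copy()
# predicted insert body top outline in hand
t=s['tool_pos'];u=s['tcp_rot'][:2,0];n=np.array([-u[1],u[0]]);ctr=t[:2]+.006*u;zb=t[2]-.0285
out=[(-.05,-.023),(.02,-.023),(.02,-.013),(.05,-.013),(.05,.013),(.02,.013),(.02,.023),(-.05,.023)]
q=proj(c,[[*(ctr+u*x+n*y),zb+.018] for x,y in out]).astype(int);cv2.polylines(im,[q],True,(0,255,0),1)
a=np.radians(-1.35);u=np.array([np.cos(a),np.sin(a)]);n=np.array([-u[1],u[0]])
po=[(-.0525,-.0255),(.0225,-.0255),(.0225,-.0155),(.0525,-.0155),(.0525,.0155),(.0225,.0155),(.0225,.0255),(-.0525,.0255)]
for p in [(.6053,-.0988),(.6072,-.0188),(.6091,.0612)]:
    q=proj(c,[[*(np.array(p)+u*x+n*y),.022] for x,y in po]).astype(int);cv2.polylines(im,[q],True,(255,0,0),1)
cv2.imwrite('pics/w7o.png',im)
```

```text
[ 0.6017 -0.0186  0.0898] [ 0.9997 -0.0252  0.0018] 0.012159230471832717
```

View pics/w7o.png

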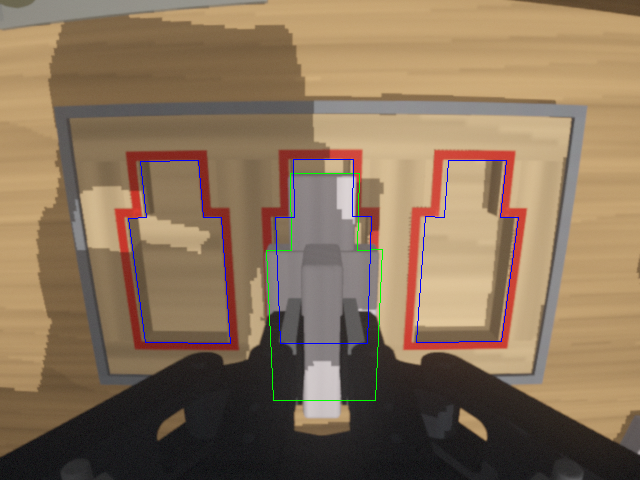

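The green in-hand outline fits the real nose, with edges at x = 290 to 358 and the shoulder at row 250. The red edging shows the pocket lies about 1.3 mm towards +y of the blue outline. I correct for that and lower.

Emit:
{"api": "drive_tool", "payload": {
  "moves": [
    {"tx":0,"ty":1.2,"tz":-15,"wx":0,"wy":0,"wz":0,"claw":0},
    {"tx":0,"ty":1.2,"tz":-30,"wx":0,"wy":0,"wz":0,"claw":0},
    {"tx":0,"ty":1.2,"tz":-36,"wx":0,"wy":0,"wz":0,"claw":0},
    {"tx":0,"ty":1.2,"tz":-40,"wx":0,"wy":0,"wz":0,"claw":0},
    {"tx":0,"ty":1.2,"tz":-43,"wx":0,"wy":0,"wz":0,"claw":0}
  ]
}}

```text
time: 18.0
tool_pos: [0.6015, -0.0171, 0.0459]
tcp_rot: [[1.0, -0.025, 0.001], [-0.025, -1.0, -0.0], [0.001, 0.0, -1.0]]
force: [-0.1, -0.1, -1.8]
finger_gap: 0.0121
finger_force: 80.0
```

Emit:
{"api": "drive_tool", "payload": {
  "moves": [
    {"tx":0,"ty":0,"tz":-3,"wx":0,"wy":0,"wz":0,"claw":0},
    {"tx":0,"ty":0,"tz":-6,"wx":0,"wy":0,"wz":0,"claw":0},
    {"tx":0,"ty":0,"tz":-8,"wx":0,"wy":0,"wz":0,"claw":0},
    {"tx":0,"ty":0,"tz":-9,"wx":0,"wy":0,"wz":0,"claw":0},
    {"tx":0,"ty":0,"tz":-9,"wx":0,"wy":0,"wz":0,"claw":0}
  ]
}}

```text
time: 18.42
tool_pos: [0.6013, -0.0168, 0.0366]
tcp_rot: [[1.0, -0.024, 0.0], [-0.024, -1.0, -0.0], [0.0, 0.0, -1.0]]
force: [-0.7, 1.1, -1.3]
finger_gap: 0.0124
finger_force: 80.0
```

Emit:
{"api": "drive_tool", "payload": {
  "moves": [
    {"tx":0,"ty":0,"tz":-1,"wx":0,"wy":0,"wz":0,"claw":0},
    {"tx":0,"ty":0,"tz":-1.5,"wx":0,"wy":0,"wz":0,"claw":0},
    {"tx":0,"ty":0,"tz":-1.5,"wx":0,"wy":0,"wz":0,"claw":0.5},
    {"tx":0,"ty":0,"tz":-0.5,"wx":0,"wy":0,"wz":0,"claw":0.5},
    {"tx":0,"ty":0,"tz":0,"wx":0,"wy":0,"wz":0,"claw":0.5}
  ]
}}

```text
time: 18.83
tool_pos: [0.6013, -0.0169, 0.0367]
tcp_rot: [[1.0, -0.024, 0.001], [-0.024, -1.0, -0.0], [0.001, 0.0, -1.0]]
force: [0.3, -0.3, -1.2]
finger_gap: 0.0429
finger_force: 0.0
```

Emit:
{"api": "drive_tool", "payload": {
  "moves": [
    {"tx":0,"ty":0,"tz":20,"wx":0,"wy":0,"wz":0,"claw":0.5},
    {"tx":0,"ty":0,"tz":60,"wx":0,"wy":0,"wz":0,"claw":0.5},
    {"tx":-15,"ty":-15,"tz":90,"wx":0,"wy":0,"wz":0,"claw":0.6},
    {"tx":-40,"ty":-40,"tz":100,"wx":0,"wy":0,"wz":0,"claw":0.6},
    {"tx":-65,"ty":-65,"tz":105,"wx":0,"wy":0,"wz":0,"claw":0.6}
  ]
}}

```text
time: 19.25
tool_pos: [0.537, -0.0823, 0.144]
tcp_rot: [[1.0, -0.022, 0.005], [-0.022, -1.0, -0.002], [0.005, 0.002, -1.0]]
force: [0.5, -1.7, 0.2]
finger_gap: 0.0511
finger_force: 0.0
```

Run:
```python
from m import *
print(sense()['tool_pos'])
im,c=grab('wrist','w8.png'); np.save('w8.npy',c,allow_pickle=True); t,_=grab('top','top4.png');s,_=grab('side','side4.png')
im=im[:,:,::-1];t=t[:,:,::-1]
print('A top',insert_pose(t,vision.calibration('top'),(375,285,430,350))[:3])
print('A side',insert_pose(s[:,:,::-1],vision.calibration('side'),(385,180,455,235))[:3])
print('B top z26',insert_pose(t,vision.calibration('top'),(288,210,322,266),.026)[:3])
o=np.zeros((480,800,3),np.uint8);o[:375,:500]=cv2.resize(im,(500,375));o[:450,500:800]=cv2.resize(s[:,:,::-1][190:325,230:320+0],(300,450))
cv2.imwrite('pics/c8.png',o)
```

```text
[ 0.537  -0.0823  0.144 ]
A top (array([ 423.0178, -246.0156]), np.float32(-13.961521), (47.78022766113281, 100.1828384399414))
A side (array([ 421.4642, -245.2941]), np.float32(166.36504), (70.45429229736328, 101.6870346069336))
B top z26 (array([627.8209, -32.3214]), np.float32(-178.91577), (86.8776626586914, 51.68301773071289))
```

View pics/c8.png

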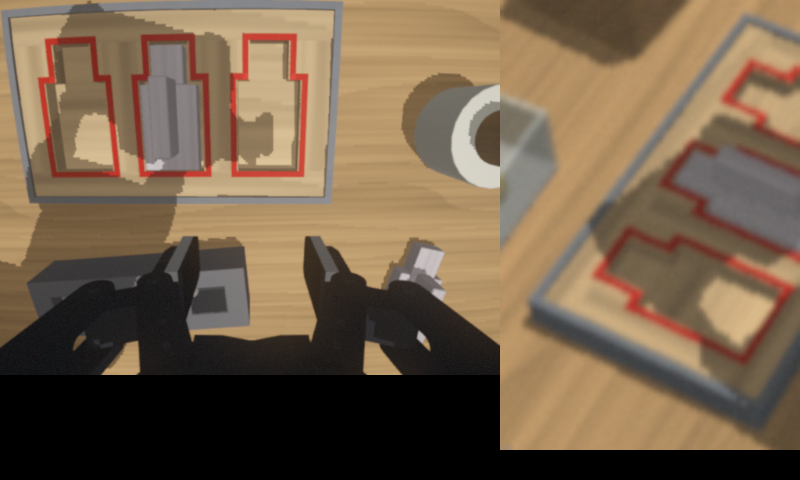

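Insert B sits in the middle pocket, its top flush with the red edging in both views. Insert A is unmoved at (423,-246), yaw -13.8 deg.

Emit:
{"api": "drive_tool", "payload": {
  "moves": [
    {"tx":-24,"ty":-32,"tz":0,"wx":0,"wy":0,"wz":-3,"claw":0.6},
    {"tx":-48,"ty":-64,"tz":0,"wx":0,"wy":0,"wz":-6,"claw":0.6},
    {"tx":-72,"ty":-97,"tz":0,"wx":0,"wy":0,"wz":-9,"claw":0.6},
    {"tx":-96,"ty":-130,"tz":0,"wx":0,"wy":0,"wz":-12.4,"claw":0.6},
    {"tx":-119,"ty":-160,"tz":0,"wx":0,"wy":0,"wz":-12.4,"claw":0.6}
  ]
}}

```text
time: 19.82
tool_pos: [0.4166, -0.2429, 0.1412]
tcp_rot: [[0.971, -0.241, 0.0], [-0.241, -0.971, -0.0], [0.0, 0.0, -1.0]]
force: [0.1, 0.2, -0.5]
finger_gap: 0.0509
finger_force: 0.0
```

Emit:
{"api": "drive_tool", "payload": {
  "moves": [
    {"tx":0,"ty":0,"tz":0,"wx":0,"wy":0,"wz":0,"claw":0.6},
    {"tx":0,"ty":0,"tz":0,"wx":0,"wy":0,"wz":0,"claw":0.6},
    {"tx":0,"ty":0,"tz":0,"wx":0,"wy":0,"wz":0,"claw":0.6}
  ]
}}

```text
time: 20.07
tool_pos: [0.4177, -0.2416, 0.1412]
tcp_rot: [[0.971, -0.239, 0.0], [-0.239, -0.971, 0.0], [0.0, -0.0, -1.0]]
force: [0.5, 0.4, 0.4]
finger_gap: 0.0511
finger_force: 0.0
```

Run:
```python
from m import *
s=sense();print(s['tool_pos'],s['tcp_rot'][:,0])
im,c=grab('wrist','w9.png'); im=im[:,:,::-1]
print(insert_pose(im,c,(230,120,420,315))[:3])
```

```text
[ 0.4177 -0.2416  0.1412] [ 0.9711 -0.2388  0.0001]
(array([ 424.4129, -244.4143]), np.float32(-13.680254), (46.272552490234375, 99.74594116210938))
```

Emit:
{"api": "drive_tool", "payload": {
  "moves": [
    {"tx":1,"ty":-1.4,"tz":-35,"wx":0,"wy":0,"wz":0,"claw":0.6},
    {"tx":1,"ty":-1.4,"tz":-70,"wx":0,"wy":0,"wz":0,"claw":0.6},
    {"tx":1,"ty":-1.4,"tz":-100,"wx":0,"wy":0,"wz":0,"claw":0.6},
    {"tx":1,"ty":-1.4,"tz":-113,"wx":0,"wy":0,"wz":0,"claw":0.6},
    {"tx":1,"ty":-1.4,"tz":-113,"wx":0,"wy":0,"wz":0,"claw":0.5}
  ]
}}

```text
time: 20.53
tool_pos: [0.4174, -0.2405, 0.0254]
tcp_rot: [[0.972, -0.236, -0.005], [-0.236, -0.972, 0.004], [-0.006, -0.003, -1.0]]
force: [-0.8, 0.5, 1.0]
finger_gap: 0.0429
finger_force: 0.0
```

Emit:
{"api": "drive_tool", "payload": {
  "moves": [
    {"tx":0,"ty":0,"tz":0,"wx":0,"wy":0,"wz":0,"claw":0},
    {"tx":0,"ty":0,"tz":0,"wx":0,"wy":0,"wz":0,"claw":0},
    {"tx":0,"ty":0,"tz":0,"wx":0,"wy":0,"wz":0,"claw":0},
    {"tx":0,"ty":0,"tz":0,"wx":0,"wy":0,"wz":0,"claw":0},
    {"tx":0,"ty":0,"tz":0,"wx":0,"wy":0,"wz":0,"claw":0}
  ]
}}

```text
time: 20.95
tool_pos: [0.4191, -0.2437, 0.0297]
tcp_rot: [[0.971, -0.239, 0.003], [-0.239, -0.971, -0.002], [0.003, 0.001, -1.0]]
force: [2.1, 1.4, 4.9]
finger_gap: 0.0124
finger_force: 80.8
```

Emit:
{"api": "drive_tool", "payload": {
  "moves": [
    {"tx":0,"ty":0,"tz":10,"wx":0,"wy":0,"wz":0,"claw":0},
    {"tx":0,"ty":0,"tz":30,"wx":0,"wy":0,"wz":0,"claw":0},
    {"tx":0,"ty":0,"tz":50,"wx":0,"wy":0,"wz":0,"claw":0},
    {"tx":0,"ty":0,"tz":61,"wx":0,"wy":0,"wz":0,"claw":0},
    {"tx":0,"ty":0,"tz":61,"wx":0,"wy":0,"wz":0,"claw":0}
  ]
}}

```text
time: 21.37
tool_pos: [0.4191, -0.2442, 0.0923]
tcp_rot: [[0.971, -0.239, 0.004], [-0.239, -0.971, -0.003], [0.004, 0.002, -1.0]]
force: [0.5, -0.1, -1.3]
finger_gap: 0.0122
finger_force: 80.0
```

Emit:
{"api": "drive_tool", "payload": {
  "moves": [
    {"tx":28,"ty":23,"tz":0,"wx":0,"wy":0,"wz":2.5,"claw":0},
    {"tx":56,"ty":46,"tz":0,"wx":0,"wy":0,"wz":5,"claw":0},
    {"tx":84,"ty":69,"tz":0,"wx":0,"wy":0,"wz":7.5,"claw":0},
    {"tx":112,"ty":92,"tz":0,"wx":0,"wy":0,"wz":10,"claw":0},
    {"tx":140,"ty":115,"tz":0,"wx":0,"wy":0,"wz":12.4,"claw":0}
  ]
}}

```text
time: 21.78
tool_pos: [0.5586, -0.1269, 0.0889]
tcp_rot: [[1.0, -0.023, -0.002], [-0.023, -1.0, 0.0], [-0.002, -0.0, -1.0]]
force: [0.6, -0.6, -1.4]
finger_gap: 0.0123
finger_force: 80.0
```

Emit:
{"api": "drive_tool", "payload": {
  "moves": [
    {"tx":25,"ty":20,"tz":0,"wx":0,"wy":0,"wz":0,"claw":0},
    {"tx":40.5,"ty":31.5,"tz":0,"wx":0,"wy":0,"wz":0,"claw":0},
    {"tx":40.5,"ty":31.5,"tz":0,"wx":0,"wy":0,"wz":0,"claw":0},
    {"tx":40.5,"ty":31.5,"tz":0,"wx":0,"wy":0,"wz":0,"claw":0},
    {"tx":40.5,"ty":31.5,"tz":0,"wx":0,"wy":0,"wz":0,"claw":0}
  ]
}}

```text
time: 22.2
tool_pos: [0.5975, -0.097, 0.0886]
tcp_rot: [[1.0, -0.025, -0.002], [-0.025, -1.0, 0.0], [-0.002, -0.0, -1.0]]
force: [-0.8, 0.4, -1.3]
finger_gap: 0.0121
finger_force: 79.9
```

Run:
```python
from m import *
s=sense();print(s['tool_pos'],s['tcp_rot'][:,0],s['finger_gap'])
im,c=grab('wrist','w10.png'); im=im[:,:,::-1].copy()
t=s['tool_pos'];u=s['tcp_rot'][:2,0];n=np.array([-u[1],u[0]]);ctr=t[:2]+.006*u;zb=t[2]-.0285
out=[(-.05,-.023),(.02,-.023),(.02,-.013),(.05,-.013),(.05,.013),(.02,.013),(.02,.023),(-.05,.023)]
q=proj(c,[[*(ctr+u*x+n*y),zb+.018] for x,y in out]).astype(int);cv2.polylines(im,[q],True,(0,255,0),1)
a=np.radians(-1.35);u=np.array([np.cos(a),np.sin(a)]);n=np.array([-u[1],u[0]])
po=[(-.0525,-.0255),(.0225,-.0255),(.0225,-.0155),(.0525,-.0155),(.0525,.0155),(.0225,.0155),(.0225,.0255),(-.0525,.0255)]
for p in [(.6058,-.0975)]:
    q=proj(c,[[*(np.array(p)+u*x+n*y),.022] for x,y in po]).astype(int);cv2.polylines(im,[q],True,(255,0,0),1)
cv2.imwrite('pics/w10o.png',cv2.resize(im[100:420,160:560],None,fx=1.8,fy=1.8))
```

```text
[ 0.5975 -0.097   0.0886] [ 0.9997 -0.0245 -0.0023] 0.01212359901640749
```

View pics/w10o.png

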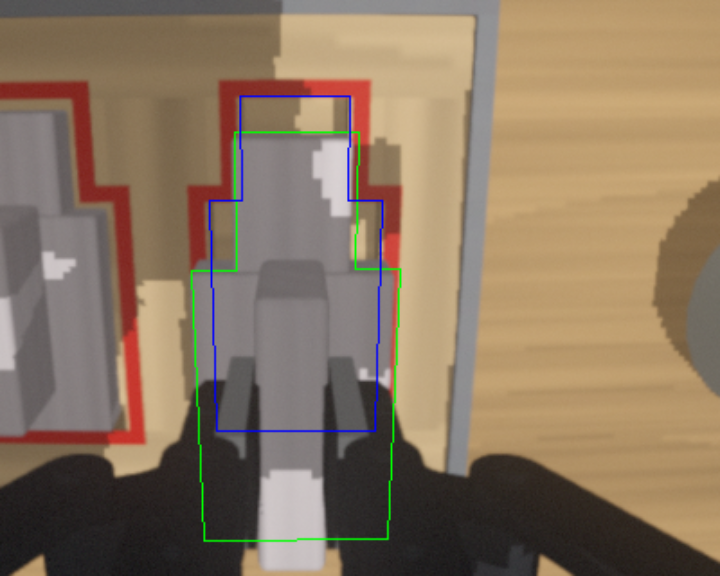

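The insert in hand is about 1 mm left of the green outline. The pocket's red edging is centred on the blue outline. Small correction, then lower.

Emit:
{"api": "drive_tool", "payload": {
  "moves": [
    {"tx":2,"ty":-1.3,"tz":-15,"wx":0,"wy":0,"wz":0,"claw":0},
    {"tx":2,"ty":-1.3,"tz":-28,"wx":0,"wy":0,"wz":0,"claw":0},
    {"tx":2,"ty":-1.3,"tz":-34,"wx":0,"wy":0,"wz":0,"claw":0},
    {"tx":2,"ty":-1.3,"tz":-38,"wx":0,"wy":0,"wz":0,"claw":0},
    {"tx":2,"ty":-1.3,"tz":-41,"wx":0,"wy":0,"wz":0,"claw":0}
  ]
}}

```text
time: 22.67
tool_pos: [0.6001, -0.0986, 0.0482]
tcp_rot: [[1.0, -0.025, -0.001], [-0.025, -1.0, 0.0], [-0.001, -0.0, -1.0]]
force: [-0.8, -0.3, -2.0]
finger_gap: 0.0119
finger_force: 80.0
```

Emit:
{"api": "drive_tool", "payload": {
  "moves": [
    {"tx":0,"ty":0,"tz":-3,"wx":0,"wy":0,"wz":0,"claw":0},
    {"tx":0,"ty":0,"tz":-6,"wx":0,"wy":0,"wz":0,"claw":0},
    {"tx":0,"ty":0,"tz":-8,"wx":0,"wy":0,"wz":0,"claw":0},
    {"tx":0,"ty":0,"tz":-9.5,"wx":0,"wy":0,"wz":0,"claw":0},
    {"tx":0,"ty":0,"tz":-9.5,"wx":0,"wy":0,"wz":0,"claw":0}
  ]
}}

```text
time: 23.08
tool_pos: [0.6005, -0.098, 0.0388]
tcp_rot: [[1.0, -0.024, -0.0], [-0.024, -1.0, -0.0], [-0.0, 0.0, -1.0]]
force: [-1.0, 0.1, -1.4]
finger_gap: 0.0121
finger_force: 80.0
```

Emit:
{"api": "drive_tool", "payload": {
  "moves": [
    {"tx":0,"ty":0,"tz":-1,"wx":0,"wy":0,"wz":0,"claw":0},
    {"tx":0,"ty":0,"tz":-1.5,"wx":0,"wy":0,"wz":0,"claw":0},
    {"tx":0,"ty":0,"tz":-1.5,"wx":0,"wy":0,"wz":0,"claw":0.5},
    {"tx":0,"ty":0,"tz":-0.5,"wx":0,"wy":0,"wz":0,"claw":0.5},
    {"tx":0,"ty":0,"tz":0,"wx":0,"wy":0,"wz":0,"claw":0.5}
  ]
}}

```text
time: 23.5
tool_pos: [0.6009, -0.0981, 0.0393]
tcp_rot: [[1.0, -0.024, 0.001], [-0.024, -1.0, -0.0], [0.001, 0.0, -1.0]]
force: [0.0, 0.3, 0.6]
finger_gap: 0.0426
finger_force: 0.0
```

Emit:
{"api": "drive_tool", "payload": {
  "moves": [
    {"tx":0,"ty":0,"tz":25,"wx":0,"wy":0,"wz":0,"claw":0.5},
    {"tx":0,"ty":0,"tz":65,"wx":0,"wy":0,"wz":0,"claw":0.5},
    {"tx":-10,"ty":-10,"tz":100,"wx":0,"wy":0,"wz":0,"claw":0.6},
    {"tx":-25,"ty":-25,"tz":130,"wx":0,"wy":0,"wz":0,"claw":0.8},
    {"tx":-40,"ty":-45,"tz":155,"wx":0,"wy":0,"wz":0,"claw":1}
  ]
}}

```text
time: 23.92
tool_pos: [0.5609, -0.1427, 0.1968]
tcp_rot: [[1.0, -0.022, 0.003], [-0.022, -1.0, -0.001], [0.003, 0.001, -1.0]]
force: [-0.1, 0.3, 0.8]
finger_gap: 0.0737
finger_force: 0.0
```

Emit:
{"api": "drive_tool", "payload": {
  "moves": [
    {"tx":-10,"ty":-36,"tz":10,"wx":0,"wy":0,"wz":0,"claw":1},
    {"tx":-25,"ty":-72,"tz":20,"wx":0,"wy":0,"wz":0,"claw":1},
    {"tx":-32,"ty":-108,"tz":35,"wx":0,"wy":0,"wz":0,"claw":1},
    {"tx":-40,"ty":-135,"tz":35,"wx":0,"wy":0,"wz":0,"claw":1},
    {"tx":-40,"ty":-135,"tz":35,"wx":0,"wy":0,"wz":0,"claw":1}
  ]
}}

```text
time: 24.33
tool_pos: [0.5193, -0.2834, 0.2302]
tcp_rot: [[1.0, -0.029, 0.002], [-0.029, -1.0, -0.004], [0.002, 0.004, -1.0]]
force: [-1.3, 1.2, -0.2]
finger_gap: 0.0852
finger_force: 0.0
```

Emit:
{"api": "drive_tool", "payload": {
  "moves": [
    {"tx":0,"ty":0,"tz":0,"wx":0,"wy":0,"wz":0,"claw":1},
    {"tx":0,"ty":0,"tz":0,"wx":0,"wy":0,"wz":0,"claw":1},
    {"tx":0,"ty":0,"tz":0,"wx":0,"wy":0,"wz":0,"claw":1}
  ]
}}

```text
time: 24.58
tool_pos: [0.5208, -0.2768, 0.2287]
tcp_rot: [[1.0, -0.023, -0.0], [-0.023, -1.0, 0.001], [-0.0, -0.001, -1.0]]
force: [0.5, 0.2, -0.2]
finger_gap: 0.0854
finger_force: 0.0
```

Run:
```python
from m import *
s=sense();print(s['tool_pos'],s['joint_positions'])
im,c=grab('wrist','w11.png'); np.save('w11.npy',c,allow_pickle=True); t,ct=grab('top','top5.png'); sd,cs=grab('side','side5.png')
print(c['cam_to_world'][:3,3])
for nm,I,cc,box,z in (('w',im,c,(200,80,450,320),0),('t',t,ct,(390,220,440,275),0),('s',sd,cs,(335,140,390,200),0)):
    H,S,V=cv2.split(cv2.cvtColor(np.ascontiguousarray(I[:,:,::-1]),cv2.COLOR_BGR2HSV))
    w=((S<45)&(V>95)).astype(np.uint8)*255
    for k in comps(w,150,box):
        e=cv2.fitEllipse(cv2.convexHull(k)); print(nm,'film',cv2.boundingRect(k),np.round(e[0],1),np.round(e[1],1),plane(cc,[e[0]],.06)[0])
o=np.zeros((480,800,3),np.uint8);o[:375,:500]=cv2.resize(im[:,:,::-1],(500,375));o[:300,500:800]=cv2.resize(t[:,:,::-1][200:280,235:315+0],(300,300))
cv2.imwrite('pics/c11.png',o)
```

```text
[ 0.5208 -0.2768  0.2287] [-35.4397  26.6002  76.821    0.0166  76.623   55.888 ]
[ 0.5903 -0.2772  0.3705]
w film (262, 91, 104, 108) [313.4 144.6] [103.4 106.6] [ 0.5846 -0.271   0.06  ]
t film (399, 230, 34, 30) [415.1 246.7] [32.8 34.4] [ 0.5817 -0.2728  0.06  ]
s film (346, 156, 35, 38) [362.6 173.2] [35.8 41.5] [ 0.5745 -0.2477  0.06  ]
```

View pics/c11.png

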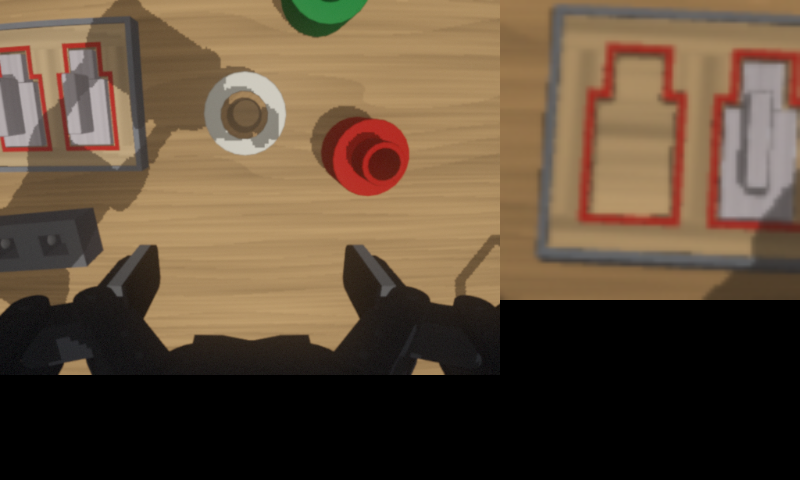

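The white roll is at full px (313,145), and its film measures 80.5 mm at z = 60 mm, so the height holds. The axis is at (0.584,-0.271). Both inserts look seated. The strip is empty.

Emit:
{"api": "drive_tool", "payload": {
  "moves": [
    {"tx":32,"ty":3,"tz":-15,"wx":0,"wy":0,"wz":0,"claw":1},
    {"tx":63,"ty":5.5,"tz":-35,"wx":0,"wy":0,"wz":0,"claw":1},
    {"tx":63,"ty":5.5,"tz":-70,"wx":0,"wy":0,"wz":0,"claw":1},
    {"tx":63,"ty":5.5,"tz":-85,"wx":0,"wy":0,"wz":0,"claw":1},
    {"tx":63,"ty":5.5,"tz":-85,"wx":0,"wy":0,"wz":0,"claw":1}
  ]
}}

```text
time: 25.15
tool_pos: [0.5821, -0.2702, 0.1389]
tcp_rot: [[1.0, -0.023, -0.008], [-0.023, -1.0, 0.005], [-0.008, -0.005, -1.0]]
force: [-1.6, 0.3, -0.3]
finger_gap: 0.0852
finger_force: 0.0
```

Emit:
{"api": "drive_tool", "payload": {
  "moves": [
    {"tx":0,"ty":0,"tz":-20,"wx":0,"wy":0,"wz":0,"claw":1},
    {"tx":0,"ty":0,"tz":-45,"wx":0,"wy":0,"wz":0,"claw":1},
    {"tx":0,"ty":0,"tz":-65,"wx":0,"wy":0,"wz":0,"claw":1},
    {"tx":0,"ty":0,"tz":-77,"wx":0,"wy":0,"wz":0,"claw":1},
    {"tx":0,"ty":0,"tz":-77,"wx":0,"wy":0,"wz":0,"claw":0.8}
  ]
}}

```text
time: 25.57
tool_pos: [0.5828, -0.2717, 0.0653]
tcp_rot: [[1.0, -0.024, -0.003], [-0.024, -1.0, 0.002], [-0.003, -0.002, -1.0]]
force: [0.1, -0.0, 0.7]
finger_gap: 0.0755
finger_force: 0.0
```

Emit:
{"api": "drive_tool", "payload": {
  "moves": [
    {"tx":0,"ty":0,"tz":0,"wx":0,"wy":0,"wz":0,"claw":0},
    {"tx":0,"ty":0,"tz":0,"wx":0,"wy":0,"wz":0,"claw":0},
    {"tx":0,"ty":0,"tz":0,"wx":0,"wy":0,"wz":0,"claw":0},
    {"tx":0,"ty":0,"tz":0,"wx":0,"wy":0,"wz":0,"claw":0},
    {"tx":0,"ty":0,"tz":0,"wx":0,"wy":0,"wz":0,"claw":0}
  ]
}}

```text
time: 25.98
tool_pos: [0.5848, -0.273, 0.0694]
tcp_rot: [[1.0, -0.024, 0.004], [-0.024, -1.0, -0.002], [0.004, 0.002, -1.0]]
force: [-0.6, 0.6, 7.1]
finger_gap: 0.0394
finger_force: 81.0
```

Run:
```python
from m import *
s=sense();print(s['tool_pos'],s['finger_gap'])
ct=vision.calibration('top');cs=vision.calibration('side')
pp=[]
for f,cc,box in (('top0.png',ct,(140,295,195,345)),('side0.png',cs,(295,400,360,465))):
    im=cv2.imread('pics/'+f);H,S,V=cv2.split(cv2.cvtColor(im,cv2.COLOR_BGR2HSV))
    m=((S<80)&(V<110)).astype(np.uint8)*255
    k=max(comps(m,200,box),key=cv2.contourArea);e=cv2.fitEllipse(cv2.convexHull(k));pp.append(e[0])
    print(f,np.round(e[0],1),np.round(e[1],1),plane(cc,[e[0]],.012)[0])
print(tri(ct,[pp[0]],cs,[pp[1]]))
```

```text
[ 0.5848 -0.273   0.0694] 0.03940955805706219
top0.png [168.2 320.6] [37.2 38.5] [0.4038 0.2913 0.012 ]
side0.png [326.1 433. ] [53.4 57.3] [0.403  0.2955 0.012 ]
[[0.4039 0.2936 0.0043 0.0001]]
```

Emit:
{"api": "drive_tool", "payload": {
  "moves": [
    {"tx":0,"ty":0,"tz":12,"wx":0,"wy":0,"wz":0,"claw":0},
    {"tx":0,"ty":0,"tz":38,"wx":0,"wy":0,"wz":0,"claw":0},
    {"tx":0,"ty":0,"tz":65,"wx":0,"wy":0,"wz":0,"claw":0},
    {"tx":0,"ty":0,"tz":95,"wx":0,"wy":0,"wz":0,"claw":0},
    {"tx":0,"ty":0,"tz":120,"wx":0,"wy":0,"wz":0,"claw":0}
  ]
}}

```text
time: 26.4
tool_pos: [0.5836, -0.2727, 0.1899]
tcp_rot: [[1.0, -0.024, 0.001], [-0.024, -1.0, -0.001], [0.001, 0.001, -1.0]]
force: [1.5, -1.1, -2.6]
finger_gap: 0.0394
finger_force: 81.1
```

Emit:
{"api": "drive_tool", "payload": {
  "moves": [
    {"tx":-13,"ty":30,"tz":0,"wx":0,"wy":0,"wz":0,"claw":0},
    {"tx":-26,"ty":60,"tz":0,"wx":0,"wy":0,"wz":0,"claw":0},
    {"tx":-40,"ty":90,"tz":0,"wx":0,"wy":0,"wz":0,"claw":0},
    {"tx":-53,"ty":120,"tz":0,"wx":0,"wy":0,"wz":0,"claw":0},
    {"tx":-66,"ty":150,"tz":0,"wx":0,"wy":0,"wz":0,"claw":0}
  ]
}}

```text
time: 26.82
tool_pos: [0.5165, -0.1213, 0.1878]
tcp_rot: [[1.0, -0.025, 0.0], [-0.025, -1.0, -0.0], [0.0, 0.0, -1.0]]
force: [-0.3, 0.5, -3.1]
finger_gap: 0.0391
finger_force: 81.4
```

Emit:
{"api": "drive_tool", "payload": {
  "moves": [
    {"tx":-13,"ty":30,"tz":0,"wx":0,"wy":0,"wz":0,"claw":0},
    {"tx":-26,"ty":60,"tz":0,"wx":0,"wy":0,"wz":0,"claw":0},
    {"tx":-40,"ty":90,"tz":0,"wx":0,"wy":0,"wz":0,"claw":0},
    {"tx":-53,"ty":120,"tz":0,"wx":0,"wy":0,"wz":0,"claw":0},
    {"tx":-66,"ty":150,"tz":0,"wx":0,"wy":0,"wz":0,"claw":0}
  ]
}}

```text
time: 27.23
tool_pos: [0.4507, 0.0286, 0.1879]
tcp_rot: [[1.0, -0.025, 0.001], [-0.025, -1.0, -0.0], [0.001, 0.0, -1.0]]
force: [0.8, -0.2, -2.4]
finger_gap: 0.0397
finger_force: 81.4
```

Emit:
{"api": "drive_tool", "payload": {
  "moves": [
    {"tx":-13,"ty":30,"tz":0,"wx":0,"wy":0,"wz":0,"claw":0},
    {"tx":-26,"ty":60,"tz":0,"wx":0,"wy":0,"wz":0,"claw":0},
    {"tx":-40,"ty":90,"tz":0,"wx":0,"wy":0,"wz":0,"claw":0},
    {"tx":-53,"ty":120,"tz":0,"wx":0,"wy":0,"wz":0,"claw":0},
    {"tx":-66,"ty":150,"tz":0,"wx":0,"wy":0,"wz":0,"claw":0}
  ]
}}

```text
time: 27.65
tool_pos: [0.3847, 0.1786, 0.1879]
tcp_rot: [[1.0, -0.025, 0.001], [-0.025, -1.0, 0.0], [0.001, -0.0, -1.0]]
force: [0.7, 0.5, -2.7]
finger_gap: 0.0391
finger_force: 81.4
```

Emit:
{"api": "drive_tool", "payload": {
  "moves": [
    {"tx":-15,"ty":30,"tz":0,"wx":0,"wy":0,"wz":0,"claw":0},
    {"tx":-32,"ty":60,"tz":0,"wx":0,"wy":0,"wz":0,"claw":0},
    {"tx":-48,"ty":90,"tz":0,"wx":0,"wy":0,"wz":0,"claw":0},
    {"tx":-57,"ty":113,"tz":0,"wx":0,"wy":0,"wz":0,"claw":0},
    {"tx":-57,"ty":113,"tz":0,"wx":0,"wy":0,"wz":0,"claw":0}
  ]
}}

```text
time: 28.07
tool_pos: [0.3268, 0.2937, 0.1879]
tcp_rot: [[1.0, -0.021, 0.001], [-0.021, -1.0, 0.002], [0.001, -0.002, -1.0]]
force: [-0.2, -0.7, -1.9]
finger_gap: 0.0392
finger_force: 81.8
```

Emit:
{"api": "drive_tool", "payload": {
  "moves": [
    {"tx":0,"ty":0,"tz":0,"wx":0,"wy":0,"wz":0,"claw":0},
    {"tx":0,"ty":0,"tz":0,"wx":0,"wy":0,"wz":0,"claw":0},
    {"tx":0,"ty":0,"tz":0,"wx":0,"wy":0,"wz":0,"claw":0}
  ]
}}

```text
time: 28.32
tool_pos: [0.329, 0.2897, 0.1872]
tcp_rot: [[1.0, -0.025, 0.0], [-0.025, -1.0, -0.0], [0.0, 0.0, -1.0]]
force: [0.1, 0.2, -2.7]
finger_gap: 0.0392
finger_force: 81.8
```

Run:
```python
from m import *
s=sense();print(s['tool_pos'],s['tcp_rot'][:,2],s['joint_positions'])
im,c=grab('wrist','w12.png'); np.save('w12.npy',c,allow_pickle=True); sd,cs=grab('side','side6.png')
print(c['cam_to_world'][:3,3])
o=np.zeros((480,800,3),np.uint8);o[:375,:500]=cv2.resize(im[:,:,::-1],(500,375));o[:,500:]=cv2.resize(sd[:,:,::-1][160:480,220:420],(300,480))
cv2.imwrite('pics/c12.png',o)
```

```text
[0.329  0.2897 0.1872] [ 0.0003 -0.0003 -1.    ] [ 31.3493  13.1745 104.0536  -0.0272  62.7661 122.8176]
[0.3983 0.2893 0.3291]
```

View pics/c12.png

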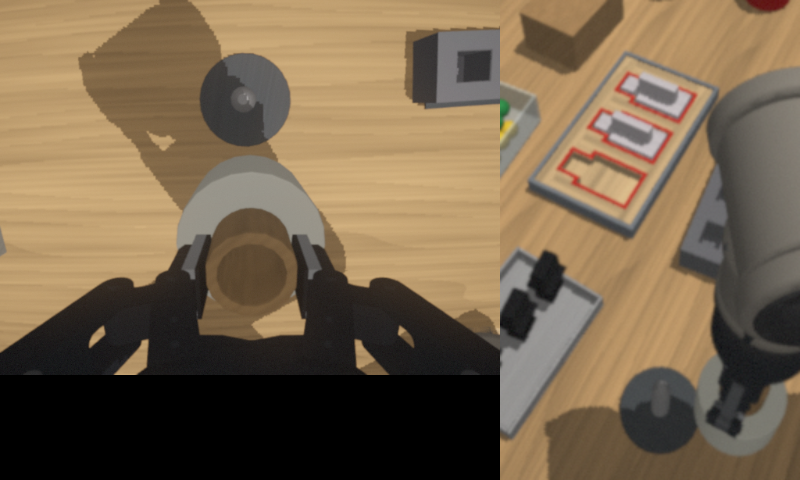

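The wrist view shows the spindle disc at about full px (314,128) and its post tip at (310,125). The roll hangs upright, with its core rim centred near (322,350). The inserts are seated.

Run:
```python
from m import *
c=np.load('w12.npy',allow_pickle=True).item(); im=cv2.imread('pics/w12.png');H,S,V=cv2.split(cv2.cvtColor(im,cv2.COLOR_BGR2HSV))
m=((S<75)&(V<140)).astype(np.uint8)*255
k=max(comps(m,500,(240,55,390,193)),key=cv2.contourArea);e=cv2.fitEllipse(cv2.convexHull(k))
print('disc',np.round(e[0],1),np.round(e[1],1),plane(c,[e[0]],.012)[0],'diam mm',np.mean(e[1])*(c['cam_to_world'][2,3]-.012)/400.6)
print('post tip',plane(c,[(242/.78125,98/.78125)],.088)[0])
print('core rim',plane(c,[(252/.78125,275/.78125)],.210)[0], 'rim halfwidth', plane(c,[(217/.78125,352),(287/.78125,352)],.210)[:,1])
ct=vision.calibration('top');cs=vision.calibration('side')
print(tri(c,[e[0]],ct,[(168.2,320.6)]),tri(c,[e[0]],cs,[(326.1,433)]))
```

```text
disc [313.3 127.2] [115.1 118.8] [0.4056 0.2951 0.012 ] diam mm 0.0925747678756687
post tip [0.4049 0.2957 0.088 ]
core rim [0.329  0.2907 0.21  ] rim halfwidth [0.3057 0.2756]
[[ 0.405   0.2953 -0.0016  0.002 ]] [[0.4046 0.2948 0.0083 0.0024]]
```

Emit:
{"api": "drive_tool", "payload": {
  "moves": [
    {"tx":25,"ty":2,"tz":0,"wx":0,"wy":0,"wz":0,"claw":0},
    {"tx":50,"ty":4,"tz":0,"wx":0,"wy":0,"wz":0,"claw":0},
    {"tx":76,"ty":5,"tz":0,"wx":0,"wy":0,"wz":0,"claw":0},
    {"tx":76,"ty":5,"tz":0,"wx":0,"wy":0,"wz":0,"claw":0},
    {"tx":76,"ty":5,"tz":0,"wx":0,"wy":0,"wz":0,"claw":0}
  ]
}}

```text
time: 28.83
tool_pos: [0.4058, 0.2945, 0.1865]
tcp_rot: [[1.0, -0.027, -0.001], [-0.027, -1.0, -0.0], [-0.001, 0.0, -1.0]]
force: [-0.2, -0.4, -3.0]
finger_gap: 0.0391
finger_force: 81.7
```

Emit:
{"api": "drive_tool", "payload": {
  "moves": [
    {"tx":0,"ty":0,"tz":-10,"wx":0,"wy":0,"wz":0,"claw":0},
    {"tx":0,"ty":0,"tz":-20,"wx":0,"wy":0,"wz":0,"claw":0},
    {"tx":0,"ty":0,"tz":-28,"wx":0,"wy":0,"wz":0,"claw":0},
    {"tx":0,"ty":0,"tz":-36,"wx":0,"wy":0,"wz":0,"claw":0},
    {"tx":0,"ty":0,"tz":-44,"wx":0,"wy":0,"wz":0,"claw":0}
  ]
}}

```text
time: 29.25
tool_pos: [0.4042, 0.2953, 0.1424]
tcp_rot: [[1.0, -0.025, -0.0], [-0.025, -1.0, -0.0], [-0.0, 0.0, -1.0]]
force: [-0.5, -0.2, -3.5]
finger_gap: 0.0396
finger_force: 81.8
```

Threaded with no contact; continuing down.

Emit:
{"api": "drive_tool", "payload": {
  "moves": [
    {"tx":0,"ty":0,"tz":-12,"wx":0,"wy":0,"wz":0,"claw":0},
    {"tx":0,"ty":0,"tz":-25,"wx":0,"wy":0,"wz":0,"claw":0},
    {"tx":0,"ty":0,"tz":-37,"wx":0,"wy":0,"wz":0,"claw":0},
    {"tx":0,"ty":0,"tz":-47,"wx":0,"wy":0,"wz":0,"claw":0},
    {"tx":0,"ty":0,"tz":-54,"wx":0,"wy":0,"wz":0,"claw":0}
  ]
}}

```text
time: 29.67
tool_pos: [0.4041, 0.2952, 0.0878]
tcp_rot: [[1.0, -0.024, -0.001], [-0.024, -1.0, -0.001], [-0.001, 0.001, -1.0]]
force: [-0.4, 0.0, -3.4]
finger_gap: 0.0393
finger_force: 81.8
```

Emit:
{"api": "drive_tool", "payload": {
  "moves": [
    {"tx":0,"ty":0,"tz":-2,"wx":0,"wy":0,"wz":0,"claw":0},
    {"tx":0,"ty":0,"tz":-4,"wx":0,"wy":0,"wz":0,"claw":0},
    {"tx":0,"ty":0,"tz":-6,"wx":0,"wy":0,"wz":0,"claw":0},
    {"tx":0,"ty":0,"tz":-7,"wx":0,"wy":0,"wz":0,"claw":0},
    {"tx":0,"ty":0,"tz":-7,"wx":0,"wy":0,"wz":0,"claw":0}
  ]
}}

```text
time: 30.08
tool_pos: [0.4048, 0.2955, 0.0821]
tcp_rot: [[1.0, -0.024, 0.0], [-0.024, -1.0, 0.0], [0.0, -0.0, -1.0]]
force: [0.1, 0.6, -2.3]
finger_gap: 0.0394
finger_force: 81.8
```

Emit:
{"api": "drive_tool", "payload": {
  "moves": [
    {"tx":0,"ty":0,"tz":-0.5,"wx":0,"wy":0,"wz":0,"claw":0},
    {"tx":0,"ty":0,"tz":-0.5,"wx":0,"wy":0,"wz":0,"claw":0.6},
    {"tx":0,"ty":0,"tz":1,"wx":0,"wy":0,"wz":0,"claw":1},
    {"tx":0,"ty":0,"tz":2,"wx":0,"wy":0,"wz":0,"claw":1},
    {"tx":0,"ty":0,"tz":2,"wx":0,"wy":0,"wz":0,"claw":1}
  ]
}}

```text
time: 30.5
tool_pos: [0.405, 0.2956, 0.0846]
tcp_rot: [[1.0, -0.024, 0.001], [-0.024, -1.0, 0.001], [0.001, -0.001, -1.0]]
force: [-0.7, 0.3, 0.5]
finger_gap: 0.084
finger_force: 0.0
```

Emit:
{"api": "drive_tool", "payload": {
  "moves": [
    {"tx":0,"ty":0,"tz":15,"wx":0,"wy":0,"wz":0,"claw":1},
    {"tx":0,"ty":0,"tz":45,"wx":0,"wy":0,"wz":0,"claw":1},
    {"tx":0,"ty":0,"tz":80,"wx":0,"wy":0,"wz":0,"claw":1},
    {"tx":-30,"ty":0,"tz":100,"wx":0,"wy":0,"wz":0,"claw":1},
    {"tx":-60,"ty":0,"tz":115,"wx":0,"wy":0,"wz":0,"claw":1}
  ]
}}

```text
time: 30.92
tool_pos: [0.3456, 0.2958, 0.2013]
tcp_rot: [[1.0, -0.026, 0.004], [-0.026, -1.0, 0.002], [0.004, -0.002, -1.0]]
force: [0.1, -0.1, -0.4]
finger_gap: 0.0855
finger_force: 0.0
```

Emit:
{"api": "drive_tool", "payload": {
  "moves": [
    {"tx":0,"ty":0,"tz":0,"wx":0,"wy":0,"wz":0,"claw":1},
    {"tx":0,"ty":0,"tz":0,"wx":0,"wy":0,"wz":0,"claw":1},
    {"tx":0,"ty":0,"tz":0,"wx":0,"wy":0,"wz":0,"claw":1}
  ]
}}

```text
time: 31.17
tool_pos: [0.345, 0.2956, 0.1991]
tcp_rot: [[1.0, -0.024, 0.001], [-0.024, -1.0, 0.0], [0.001, -0.0, -1.0]]
force: [0.0, 0.3, 0.5]
finger_gap: 0.0854
finger_force: 0.0
```

Run:
```python
from m import *
s=sense();print(s['tool_pos'])
im,c=grab('wrist','w13.png'); sd,cs=grab('side','side7.png'); t,ct=grab('top','top7.png')
print(c['cam_to_world'][:3,3])
q=np.array([0.4052,.2953]); print('pred rim/film centre px',proj(c,[[*q,.104],[*q,.072],[*q,.014]]),proj(cs,[[*q,.104],[*q,.072]]))
for nm,I,cc in (('w',im,c),('s',sd,cs)):
    H,S,V=cv2.split(cv2.cvtColor(np.ascontiguousarray(I[:,:,::-1]),cv2.COLOR_BGR2HSV))
    k=max(comps(((S<45)&(V>95)).astype(np.uint8)*255,200,(200,30,430,260) if nm=='w' else (280,370,370,480)),key=cv2.contourArea)
    e=cv2.fitEllipse(cv2.convexHull(k));print(nm,np.round(e[0],1),np.round(e[1],1),plane(cc,[e[0]],.072)[0],'diam',np.mean(e[1])*(c['cam_to_world'][2,3]-.072)/400.6)
o=np.zeros((600,800,3),np.uint8);o[:375,:500]=cv2.resize(im[:,:,::-1],(500,375));o[:480,500:]=cv2.resize(sd[:,:,::-1][160:480,200:400],(300,480))
o[375:600,:500]=cv2.resize(t[:,:,::-1][190:350,125:480],(500,225))
cv2.imwrite('pics/c13.png',o)
```

```text
[0.345  0.2956 0.1991]
[0.4142 0.2952 0.341 ]
pred rim/film centre px [[321.4996 153.1941]
 [321.4809 151.2999]
 [321.4563 148.8058]] [[325.8843 415.0018]
 [325.5402 421.4164]]
w [317.5 151.6] [119.  121.9] [0.405  0.2979 0.072 ] diam 0.08086769776247604
s [325.9 427.5] [49.2 62. ] [0.4007 0.3031 0.072 ] diam 0.03735478232193571
```

View pics/c13.png

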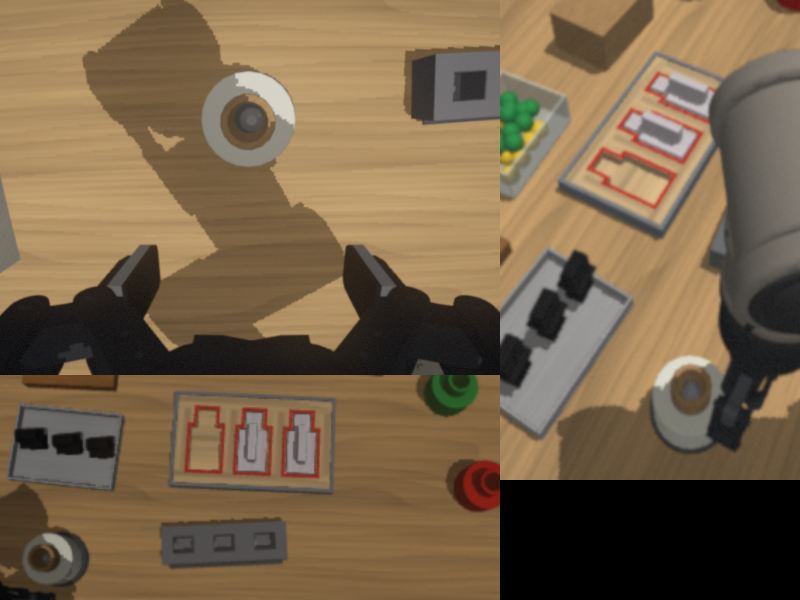

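The roll is on the post. Its film measures 80.9 mm at z = 72 mm, so it is fully down, and its axis is within 3 mm of the post. Both inserts are seated, all three plugs are in the tray, and the gripper is clear, so I hand in.

```bash
python3 -c "
from cell import job
print(job.finish_job())"
```

```text
the job is handed in; nothing more can be done
None
```

The job is handed in (no verdict came back); by the last pictures, all three plugs stand in the tray, both inserts present are seated in pockets, and the roll is upright and fully down on the spindle.

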